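Grade vibration mounts by squeeze

TASK

Three vibration mounts for the balance look alike, but their rubber cores differ in stiffness: test every one by pressing its core straight down until the steel collar round it has been pushed part of the way down too (a millimetre or two), never with more than 18 N. Once all three have been tested, set the softest mount in the round pocket and the stiffest in the square pocket, upright and fully down, and leave the medium one standing where it was. Do not disturb the bottle, the tape rolls or the marker.

Things in the scene. Friction and masses are not known exactly. Their poses are not given: they have to be found in the camera images.
- mount_1: loose upright vibration mount, 0.17 to 0.25 kg: aluminium cup 44 mm across, 40 mm high; in its top a rubber core 11 mm across, round it a flat steel collar 30 mm across. The three look alike: one soft, one medium, one stiff, in any order. Origin: centre of the underside, z up. Core top 50 to 52 mm above it (varies by piece), collar top about 4 mm below the core's. Grip the cup's sides below 37 mm.
- mount_1_core: sprung rubber core of mount_1: yields straight down up to 10 mm and springs back; resistance grows with depth: 0.5 N/mm soft, 1.2 medium, 2.2 stiff. At rest it sags under its own 30 g by 0.6, 0.25 or 0.13 mm (the judge's measure, too small to see). Origin: moves with the core; unsagged it lies at the mount's origin (centre of its underside), not at the core's top.
- mount_1_collar (a joint): collar of mount_1, metres pushed down: 0 up, 0.005 bottomed (rigid). Stays where left; pushing it takes about 1.5 N. Wider than the core: fingertips pressing the core meet it when the core is about 4 mm down and carry it along. Tested = 0.001 or more.
- mount_2: loose upright vibration mount, 0.17 to 0.25 kg: aluminium cup 44 mm across, 40 mm high; in its top a rubber core 11 mm across, round it a flat steel collar 30 mm across. The three look alike: one soft, one medium, one stiff, in any order. Origin: centre of the underside, z up. Core top 50 to 52 mm above it (varies by piece), collar top about 4 mm below the core's. Grip the cup's sides below 37 mm.
- mount_2_core: sprung rubber core of mount_2: yields straight down up to 10 mm and springs back; resistance grows with depth: 0.5 N/mm soft, 1.2 medium, 2.2 stiff. At rest it sags under its own 30 g by 0.6, 0.25 or 0.13 mm (the judge's measure, too small to see). Origin: moves with the core; unsagged it lies at the mount's origin (centre of its underside), not at the core's top.
- mount_2_collar (a joint): collar of mount_2, metres pushed down: 0 up, 0.005 bottomed (rigid). Stays where left; pushing it takes about 1.5 N. Wider than the core: fingertips pressing the core meet it when the core is about 4 mm down and carry it along. Tested = 0.001 or more.
- mount_3: loose upright vibration mount, 0.17 to 0.25 kg: aluminium cup 44 mm across, 40 mm high; in its top a rubber core 11 mm across, round it a flat steel collar 30 mm across. The three look alike: one soft, one medium, one stiff, in any order. Origin: centre of the underside, z up. Core top 50 to 52 mm above it (varies by piece), collar top about 4 mm below the core's. Grip the cup's sides below 37 mm.
- mount_3_core: sprung rubber core of mount_3: yields straight down up to 10 mm and springs back; resistance grows with depth: 0.5 N/mm soft, 1.2 medium, 2.2 stiff. At rest it sags under its own 30 g by 0.6, 0.25 or 0.13 mm (the judge's measure, too small to see). Origin: moves with the core; unsagged it lies at the mount's origin (centre of its underside), not at the core's top.
- mount_3_collar (a joint): collar of mount_3, metres pushed down: 0 up, 0.005 bottomed (rigid). Stays where left; pushing it takes about 1.5 N. Wider than the core: fingertips pressing the core meet it when the core is about 4 mm down and carry it along. Tested = 0.001 or more.
- round_holder: grey plastic holder fixed to the worktop, 72 x 72 x 10 mm, with one round pocket 51 mm across in the middle, 6 mm deep (pocket floor 4 mm above the worktop). Origin: centre of the underside; z up.
- square_holder: grey plastic holder fixed to the worktop, 72 x 72 x 10 mm, with one square pocket 51 x 51 mm (sides parallel to the holder's) in the middle, 6 mm deep (pocket floor 4 mm above the worktop). Origin: centre of the underside; z up.
- bottle_2: clear reagent bottle with a blue cap, 56 mm across, 105 mm high, a bystander; origin: centre of the underside
- tape_1: yellow tape roll lying flat, 69 mm across, 19 mm high, a bystander; origin: centre of the underside
- tape_2: green tape roll lying flat, 70 mm across, 13 mm high, a bystander; origin: centre of the underside
- marker_3: marker pen lying flat, 134 mm long, 14 mm high, a bystander; origin: centre of the underside
Mind the look-alikes: they are no part of the job. Leave any purple or yellow look-alike of the round_holder alone.

How it is judged:
On the way:
1. all three mounts have been pressed until their collars are at least 1 mm down, with all three still standing on the worktop outside the holders (value of joint each of mount_1_collar, mount_2_collar, mount_3_collar above 0.001 m and horizontal distance between each of mount_1, mount_2, mount_3 and round_holder above 0.05 m and horizontal distance between each of mount_1, mount_2, mount_3 and square_holder above 0.05 m), for 0.1 s.
At the end, for the whole second after the job is handed in: Softest mount in the round pocket, stiffest in the square one: centres within 6 mm, underside within 1.5 mm of the pocket floor, upright within 0.06 rad, at rest; the medium one upright, at rest, within 20 mm of where it was; all collars at least 1 mm down (((angle between mount_1's own z axis and vertical below 0.06 rad and linear speed of mount_1 below 0.01 m/s and horizontal distance between mount_1 and round_holder below 0.006 m and z of mount_1 in the frame of round_holder below 0.0055 m and z of mount_1_core in the frame of mount_1 below -0.0004 m) or (angle between mount_2's own z axis and vertical below 0.06 rad and linear speed of mount_2 below 0.01 m/s and horizontal distance between mount_2 and round_holder below 0.006 m and z of mount_2 in the frame of round_holder below 0.0055 m and z of mount_2_core in the frame of mount_2 below -0.0004 m) or (angle between mount_3's own z axis and vertical below 0.06 rad and linear speed of mount_3 below 0.01 m/s and horizontal distance between mount_3 and round_holder below 0.006 m and z of mount_3 in the frame of round_holder below 0.0055 m and z of mount_3_core in the frame of mount_3 below -0.0004 m)) and ((angle between mount_1's own z axis and vertical below 0.06 rad and linear speed of mount_1 below 0.01 m/s and horizontal distance between mount_1 and square_holder below 0.006 m and z of mount_1 in the frame of square_holder below 0.0055 m and z of mount_1_core in the frame of mount_1 above -0.00019 m) or (angle between mount_2's own z axis and vertical below 0.06 rad and linear speed of mount_2 below 0.01 m/s and horizontal distance between mount_2 and square_holder below 0.006 m and z of mount_2 in the frame of square_holder below 0.0055 m and z of mount_2_core in the frame of mount_2 above -0.00019 m) or (angle between mount_3's own z axis and vertical below 0.06 rad and linear speed of mount_3 below 0.01 m/s and horizontal distance between mount_3 and square_holder below 0.006 m and z of mount_3 in the frame of square_holder below 0.0055 m and z of mount_3_core in the frame of mount_3 above -0.00019 m)) and ((angle between mount_1's own z axis and vertical below 0.06 rad and linear speed of mount_1 below 0.01 m/s and z of mount_1_core in the frame of mount_1 between -0.0004 and -0.00019 m and distance of mount_1 from where it was at the start of the episode below 0.02 m) or (angle between mount_2's own z axis and vertical below 0.06 rad and linear speed of mount_2 below 0.01 m/s and z of mount_2_core in the frame of mount_2 between -0.0004 and -0.00019 m and distance of mount_2 from where it was at the start of the episode below 0.02 m) or (angle between mount_3's own z axis and vertical below 0.06 rad and linear speed of mount_3 below 0.01 m/s and z of mount_3_core in the frame of mount_3 between -0.0004 and -0.00019 m and distance of mount_3 from where it was at the start of the episode below 0.02 m)) and value of joint each of mount_1_collar, mount_2_collar, mount_3_collar above 0.001 m); the robot touches nothing.
It fails at once if more than 18 N on a mount's core or on its collar (contact force between anything else and mount_1_core above 18 N or contact force between anything else and mount_1_collar above 18 N or contact force between anything else and mount_2_core above 18 N or contact force between anything else and mount_2_collar above 18 N or contact force between anything else and mount_3_core above 18 N or contact force between anything else and mount_3_collar above 18 N).
It fails at once if the bottle, a tape roll or the marker moved more than 20 mm, or the bottle tipped (distance of any of bottle_2, tape_1, tape_2, marker_3 from where it was at the start of the episode above 0.02 m or angle between bottle_2's own z axis and vertical above 0.3 rad).
It also fails if it takes over 62 s, if anything falls off the work surface, if the arm or the gripper's body presses on something with over 40 N, if the wrist force passes 120 N, or if a joint passes its speed limit or range.

ROBOT

A 7-joint arm with a two-finger parallel gripper is mounted at the origin on a cart in front of the work surface, level with it; the furniture and walls round the work are solid. World frame = base frame: x ahead of the robot, y to its left, z up, the work surface at z = 0. Lengths are in m, angles in rad, forces in N, time in s.
With the tool pointing down it reaches from about 0.4 to 0.875 m from the base axis. Payload 19.3 kg.
Tool frame: the origin (TCP) lies at the very end of the fingers, on their centre line; the grasp point (between the pads) lies 19 mm behind it; z points along the fingers, x is the direction in which the jaws open and shut, and the axes are right-handed (so a half turn about z gives the same grasp; the last joint's range is limited). The gripper opens to 85 mm and grips with 20 to 120 N. Pads are 22 mm wide; open, the fingers measure 114 mm over their backs; the gripper's body (76 mm by 85 mm) begins 54 mm behind the grasp point. The pads swing forward as they close: fully open they stand 13 mm farther back than shut.
Start: joints at [1.25, 0.521, -0.036, 1.599, 0.021, 1.021, -0.113], TCP at [0.155, -0.605, 0.231] pointing down, gripper open.
Joint ranges: [-2.91, 2.91], [-0.3, 2.13], [-1.5, 1.42], [0.17, 2.43], [-1.26, 4.41], [0.16, 1.93], [-2.52, 2.52]. Speed limits (rad/s): [1.89, 1.89, 2.39, 2.39, 3.01, 3.01, 3.01].

INTERFACE

Orientations are given as [roll, pitch, yaw] about the fixed x, y, z axes, in that order (R = Rz(yaw) Ry(pitch) Rx(roll)).
In Python, from workcell import bot gives the robot as it stands.
- The arm moves only by the tool jog_arm, never from a script. Its argument "increments" is a list of rows, each an object of numbers: "wx", "wy", "wz": the turn, a rotation vector about the tool's x, y, z in degrees; "x", "y", "z": the shift along the tool's x, y, z in cm; "claw": the opening in per cent of the stroke, from 0 (shut) to 100 (fully open). A call has 1 to 10 rows; each row is the pose to reach, as a shift and turn from the pose measured when the call began, along the tool's axes at that moment; what a row does not reach only later rows make up. A row lasts 1/8 s, in which the tool goes at most 62.5 mm and 10.7 degrees, less where a joint would pass 70% of its speed; a pose out of reach is approached as far as the arm can. A call with a gripper value outside its range is refused whole. The fingers move at their own pace and stop on an object; "squeeze" is the grip in N (left out, the last holds). Time passes only in rows, so rows that repeat a pose let the fingers close. It gives the time, the measured TCP pose, the force and the opening at its end, in the units of the state.
- bot.observe(): the state, without advancing time (a new reading comes with each control period).
- bot.grab_frame(name): name is "scene" or "top"; returns a dict with "pixels" (420x560x3 uint8, red, green, blue), "fov_y" (degrees; the focal length in pixels is half the picture's height over the tangent of half this angle, whatever the lens; pixels are square), "cx", "cy" (the principal point, pixels), "origin" and "orientation" of the camera in the world. Camera axes: x right, y down, z forward; pixel columns grow to the right and rows downward; lengths in m; the calibration is good to about 2 mm. A picture is of the moment at which its call begins. There is no depth.
- bot.job_done(): hands the job in, once; it reports no verdict.
The state is a dict: "clock": time; "qpos": joint angles; "qd": joint speeds; "joint_efforts": joint torques, N m; "position": TCP position; "tool_rot": TCP orientation; "force": force on the tool from outside, world axes, zero at the start; "moment": the same for the moment, N m; "grip_width": finger opening in m.
Only numpy, scipy, OpenCV 4.12 (cv2) and the standard library are available. Lean on these libraries where they do the work, as an engineer would, in place of code of your own. Each camera call takes 0.05 s, during which the arm holds its last target.

## Working session

There is one attempt and no reset: what is moved stays moved. The work goes in short steps, Python scripts to look and compute and a tool call to move; the robot and the scene stay as the last step left them, time stands still between calls to the robot, and variables do not carry over. Pictures are saved under pics/ and viewed, and the job is handed in when it is done.

Besides the shell and the picture viewer there is one more tool, called after "Call:" as name([rows], argument=value, ...), one row to a line, values as JSON. jog_arm: Moves the arm, as the interface text tells. Its arguments: {"type":"object","properties":{"increments":{"type":"array","items":{"type":"object","properties":{"wx":{"type":"number"},"wy":{"type":"number"},"wz":{"type":"number"},"x":{"type":"number"},"y":{"type":"number"},"z":{"type":"number"},"claw":{"type":"number"}}}},"squeeze":{"type":"number"}},"required":["increments"]}

```bash
mkdir -p pics; ls
python3 - <<'E'
from workcell import bot
import cv2
s=bot.observe(); print(s)
for n in ("scene","top"):
    f=bot.grab_frame(n); cv2.imwrite(f"pics/{n}0.png",f["pixels"][:,:,::-1]); print(n,{k:v for k,v in f.items() if k!="pixels"})
print(bot.observe()["clock"])
E
```

```text
pics
{'clock': 0.0, 'qpos': array([ 1.24976961,  0.52201559, -0.03632381,  1.59995978,  0.02121292,
        1.02108002, -0.11280843]), 'qd': array([ 4.39718327e-04,  7.21884667e-04,  4.32675580e-04,  1.20019317e-05,
        5.56081239e-04,  1.36689549e-04, -4.79444604e-04]), 'joint_efforts': array([ 2.49540853e-04, -9.27121210e+01,  1.98014170e+00, -3.69930482e+01,
        1.78232737e-02,  8.29210243e-03,  3.09889833e-05]), 'position': array([ 0.155013  , -0.60515416,  0.23074205]), 'tool_rot': array([ 3.14150494e+00,  1.07381155e-03, -1.31998528e+00]), 'force': array([-0.56342095, -0.26352001,  0.22140845]), 'moment': array([-0.03351695,  0.03145965, -0.00125559]), 'grip_width': 0.08533031447142943}
scene {'fov_y': 48.04159073164878, 'cx': 276.1661887058824, 'cy': 202.9583771613844, 'origin': array([ 0.17651356, -0.34709418,  0.84280464]), 'orientation': array([-2.41371105, -0.00691719, -0.52472549])}
top {'fov_y': 49.67424928891699, 'cx': 281.7150257418267, 'cy': 208.3499340803191, 'origin': array([0.46307591, 0.25842341, 0.97710243]), 'orientation': array([-3.07758757,  0.00642713, -1.571387  ])}
0.1
```

View pics/scene0.png

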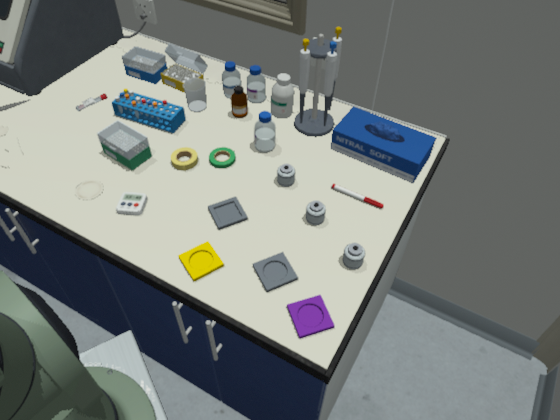

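View pics/top0.png

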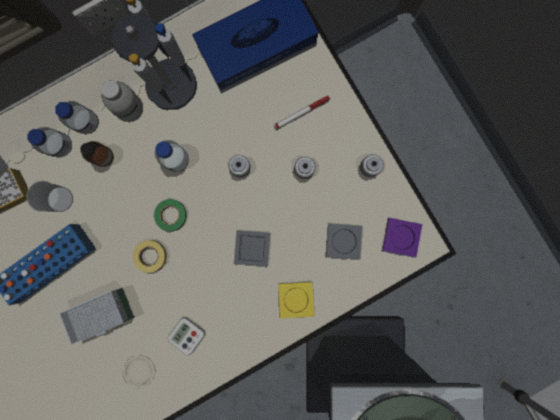

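Scene picture: mounts at (286,175), (316,212) and (354,255). The grey square-pocket holder is at (228,213) and the grey round-pocket one at (275,271). Look-alikes are the yellow (201,261) and purple (311,315) holders. In the top picture the mounts are at (239,166), (305,167) and (372,165), the square holder at (252,248) and the round at (344,241).

```bash
cat > h.py <<'E'
import numpy as np, cv2
from scipy.spatial.transform import Rotation as Ro
CAM={"scene":(48.04159073164878,276.1661887058824,202.9583771613844,[0.17651356,-0.34709418,0.84280464],[-2.41371105,-0.00691719,-0.52472549]),
"top":(49.67424928891699,281.7150257418267,208.3499340803191,[0.46307591,0.25842341,0.97710243],[-3.07758757,0.00642713,-1.571387])}
def ray(n,u,v):
    fv,cx,cy,o,e=CAM[n]; f=210/np.tan(np.radians(fv)/2)
    return np.array(o),Ro.from_euler('xyz',e).apply([(u-cx)/f,(v-cy)/f,1])
def onz(n,u,v,z):
    o,d=ray(n,u,v); return o+d*(z-o[2])/d[2]
def tri(ps,pt):
    o1,d1=ray("scene",*ps);o2,d2=ray("top",*pt);d1/=np.linalg.norm(d1);d2/=np.linalg.norm(d2)
    A=np.stack([d1,-d2],1);s,*_=np.linalg.lstsq(A,o2-o1,rcond=None);a=o1+s[0]*d1;b=o2+s[1]*d2
    return (a+b)/2,np.linalg.norm(a-b)
def proj(n,p):
    fv,cx,cy,o,e=CAM[n]; f=210/np.tan(np.radians(fv)/2)
    c=Ro.from_euler('xyz',e).inv().apply(np.array(p)-o); return np.array([cx+f*c[0]/c[2],cy+f*c[1]/c[2]])
def crop(src,x,y,w,h,s,out):
    im=cv2.imread(src)[y:y+h,x:x+w]; cv2.imwrite(out,cv2.resize(im,None,fx=s,fy=s,interpolation=cv2.INTER_CUBIC))
E
python3 - <<'E'
from h import *
crop("pics/scene0.png",190,150,200,150,4,"pics/s0c.png")
crop("pics/top0.png",220,135,200,140,4,"pics/t0c.png")
E
```

```text
(no output)
```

View pics/s0c.png

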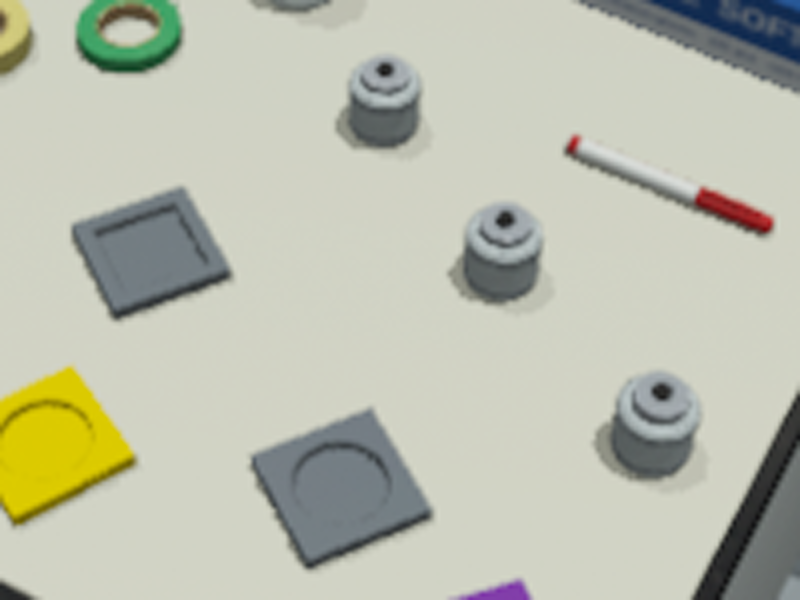

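View pics/t0c.png

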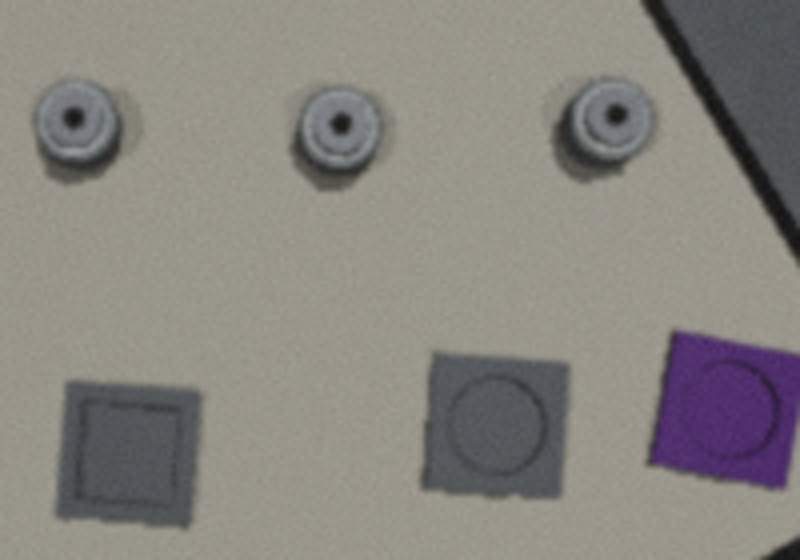

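Run:
```python
from h import *
S=lambda p:((p[0]+.5)/4-.5+190,(p[1]+.5)/4-.5+150)
T=lambda p:((p[0]+.5)/4-.5+220,(p[1]+.5)/4-.5+135)
for n,s,t in [("A",(385,70),(74,117)),("B",(505,219),(341,124)),("C",(662,391),(617,115))]:
    p,g=tri(S(s),T(t)); print(n,p.round(4),round(g,4),"scene@z51",onz("scene",*S(s),.051)[:2].round(4),"top@51",onz("top",*T(t),.051)[:2].round(4))
for n,ss,tt in [("round",[(374,409),(432,512),(311,563),(251,461)],[(433,353),(570,364),(562,496),(423,489)]),("square",[(183,188),(231,268),(117,313),(73,231)],[(68,381),(201,392),(191,526),(57,517)])]:
    cs=np.array([onz("scene",*S(p),.010) for p in ss]);ct=np.array([onz("top",*T(p),.010) for p in tt])
    P,g=tri(np.mean([S(p) for p in ss],0),np.mean([T(p) for p in tt],0)); print(n,"tri",P.round(4),round(g,4))
    for c in(cs,ct):
        e=[np.linalg.norm(c[i]-c[(i+1)%4]) for i in range(4)]; d=c[1]-c[0]; print("  ",c.mean(0)[:2].round(4),np.round(e,4),np.degrees(np.arctan2(d[1],d[0])).round(1))
# pockets circle: scene (342,485) approx center at z=.010? top (497,425)
print(onz("scene",*S((341,482)),.010).round(4),onz("top",*T((497,425)),.010).round(4))
```

```text
A [0.6156 0.3544 0.0457] 0.001 scene@z51 [0.6132 0.3495] top@51 [0.6143 0.3541]
B [0.6117 0.2161 0.0468] 0.0014 scene@z51 [0.6101 0.2129] top@51 [0.6105 0.2166]
C [0.616  0.0739 0.0485] 0.0015 scene@z51 [0.6154 0.0724] top@51 [0.6149 0.0748]
round tri [0.4564 0.1313 0.0041] 0.0022
   [0.4558 0.1283] [0.0717 0.0695 0.07   0.0738] -95.8
   [0.4555 0.1326] [0.073  0.0701 0.0736 0.0723] -94.6
square tri [0.4411 0.3279 0.0055] 0.0018
   [0.4409 0.3245] [0.0697 0.0714 0.0686 0.0714] -93.4
   [0.4405 0.3279] [0.0711 0.0711 0.0712 0.0722] -94.8
[0.4563 0.1301 0.01  ] [0.4557 0.1326 0.01  ]
```

Call:
jog_arm([
  {"x": -54.4,"y": -61.4,"wz": -75.63,"claw": 0},
  {"x": -54.4,"y": -61.4,"wz": -75.63,"claw": 0},
  {"x": -54.4,"y": -61.4,"wz": -75.63,"claw": 0},
  {"x": -54.4,"y": -61.4,"wz": -75.63,"claw": 0},
  {"x": -54.4,"y": -61.4,"wz": -75.63,"claw": 0},
  {"x": -54.4,"y": -61.4,"wz": -75.63,"claw": 0},
  {"x": -54.4,"y": -61.4,"wz": -75.63,"claw": 0},
  {"x": -54.4,"y": -61.4,"wz": -75.63,"claw": 0},
  {"x": -54.4,"y": -61.4,"wz": -75.63,"claw": 0},
  {"x": -54.4,"y": -61.4,"wz": -75.63,"claw": 0},
])

```text
schema error: expected keys wx, wy, wz, x, y, z, claw
```

Call:
jog_arm([
  {"x": -54.4,"y": -61.4,"z": 0,"wx": 0,"wy": 0,"wz": -75.63,"claw": 0},
  {"x": -54.4,"y": -61.4,"z": 0,"wx": 0,"wy": 0,"wz": -75.63,"claw": 0},
  {"x": -54.4,"y": -61.4,"z": 0,"wx": 0,"wy": 0,"wz": -75.63,"claw": 0},
  {"x": -54.4,"y": -61.4,"z": 0,"wx": 0,"wy": 0,"wz": -75.63,"claw": 0},
  {"x": -54.4,"y": -61.4,"z": 0,"wx": 0,"wy": 0,"wz": -75.63,"claw": 0},
  {"x": -54.4,"y": -61.4,"z": 0,"wx": 0,"wy": 0,"wz": -75.63,"claw": 0},
  {"x": -54.4,"y": -61.4,"z": 0,"wx": 0,"wy": 0,"wz": -75.63,"claw": 0},
  {"x": -54.4,"y": -61.4,"z": 0,"wx": 0,"wy": 0,"wz": -75.63,"claw": 0},
  {"x": -54.4,"y": -61.4,"z": 0,"wx": 0,"wy": 0,"wz": -75.63,"claw": 0},
  {"x": -54.4,"y": -61.4,"z": 0,"wx": 0,"wy": 0,"wz": -75.63,"claw": 0},
])

```text
clock: 1.35
position: [0.506, -0.0861, 0.2313]
tool_rot: [-3.141, 0.0, -0.0]
force: [0.7, -1.6, 0.7]
grip_width: 0.0001
```

Call:
jog_arm([
  {"x": 10.9,"y": -16,"z": 5,"wx": 0,"wy": 0,"wz": 0,"claw": 0},
  {"x": 10.9,"y": -16,"z": 8,"wx": 0,"wy": 0,"wz": 0,"claw": 0},
  {"x": 10.9,"y": -16,"z": 11,"wx": 0,"wy": 0,"wz": 0,"claw": 0},
  {"x": 10.9,"y": -16,"z": 13.1,"wx": 0,"wy": 0,"wz": 0,"claw": 0},
  {"x": 10.9,"y": -16,"z": 15.1,"wx": 0,"wy": 0,"wz": 0,"claw": 0},
  {"x": 10.9,"y": -16,"z": 15.1,"wx": 0,"wy": 0,"wz": 0,"claw": 0},
])

```text
clock: 2.1
position: [0.614, 0.0732, 0.0791]
tool_rot: [3.142, 0.003, -0.001]
force: [0.2, -0.8, 0.3]
grip_width: -0.0001
```

```bash
cat > snap.py <<'E'
import sys
from workcell import bot
from h import *
def snap(tag,z=4,half=70):
    s=bot.observe(); p=s["position"]; print(s["clock"],p.round(4),s["tool_rot"].round(4),s["force"].round(2),s["grip_width"])
    for n in ("scene","top"):
        f=bot.grab_frame(n); im=np.ascontiguousarray(f["pixels"][:,:,::-1]); cv2.imwrite(f"pics/{n}_{tag}.png",im)
        u,v=proj(n,p); x=int(np.clip(u-half,0,560-2*half));y=int(np.clip(v-half,0,420-2*half))
        crop(f"pics/{n}_{tag}.png",x,y,2*half,2*half,z,f"pics/{n}_{tag}_c.png"); print(n,"crop org",x,y,"TCP px",u.round(1),v.round(1),"in crop",((u-x+.5)*z-.5).round(),((v-y+.5)*z-.5).round())
if __name__=="__main__": snap(sys.argv[1])
E
python3 snap.py c1
```

```text
2.1 [0.614  0.0732 0.0791] [ 3.1416e+00  3.1000e-03 -6.0000e-04] [ 0.17 -0.76  0.35] -0.00013985116967878318
scene crop org 286 169 TCP px 356.2 239.1 in crop 282.0 282.0
top crop org 307 91 TCP px 377.4 161.5 in crop 283.0 284.0
```

View pics/scene_c1_c.png

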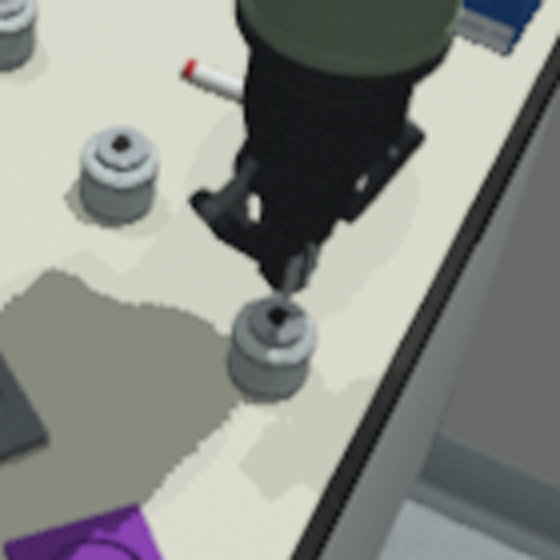

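View pics/top_c1_c.png

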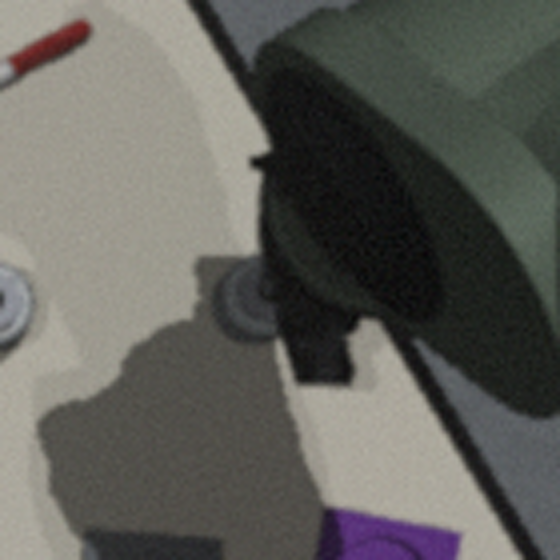

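Run:
```python
from h import *
tip=np.array([286+(286.5)/4-.5,169+(291.5)/4-.5]); off=tip-proj("scene",[.614,.0732,.0791]); print("off",off)
S=lambda p:np.array([(p[0]+.5)/4-.5+190,(p[1]+.5)/4-.5+150])
T=lambda p:np.array([(p[0]+.5)/4-.5+220,(p[1]+.5)/4-.5+135])
for n,s,t in [("A",(385,70),(74,117)),("B",(505,219),(341,124)),("C",(662,391),(617,115))]:
    p,g=tri(S(s)-off,T(t)); print(n,p.round(4),round(g,4),onz("scene",*(S(s)-off),.051)[:2].round(4))
for n,ss in [("round",[(374,409),(432,512),(311,563),(251,461)]),("square",[(183,188),(231,268),(117,313),(73,231)])]:
    print(n,np.mean([onz("scene",*(S(p)-off),.010) for p in ss],0).round(4))
```

```text
off [0.96066307 2.22340289]
A [0.6134 0.3538 0.0548] 0.0007 [0.6151 0.3573]
B [0.6098 0.2168 0.0549] 0.0001 [0.6119 0.2196]
C [0.6143 0.0756 0.0556] 0.0004 [0.6171 0.078 ]
round [0.4569 0.1341 0.01  ]
square [0.442  0.3317 0.01  ]
```

Call:
jog_arm([
  {"x": 0.1,"y": -0.2,"z": 1.3,"wx": 0,"wy": 0,"wz": 0,"claw": 0},
  {"x": 0.1,"y": -0.2,"z": 2.5,"wx": 0,"wy": 0,"wz": 0,"claw": 0},
  {"x": 0.1,"y": -0.2,"z": 2.5,"wx": 0,"wy": 0,"wz": 0,"claw": 0},
  {"x": 0.1,"y": -0.2,"z": 2.5,"wx": 0,"wy": 0,"wz": 0,"claw": 0},
])

```text
clock: 2.7
position: [0.6164, 0.075, 0.0566]
tool_rot: [-3.141, -0.001, -0.002]
force: [0.0, -0.2, -0.6]
grip_width: 0.0003
```

Run:
```python
from workcell import bot
for i in range(4):
    s=bot.observe(); print(s["clock"],s["position"].round(5),s["force"].round(3)); 
    if i<3: bot.grab_frame("top")
```

```text
2.7 [0.61642 0.07501 0.05655] [ 0.001 -0.242 -0.607]
2.75 [0.61652 0.07504 0.05673] [ 0.104  0.571 -0.111]
2.8 [0.61657 0.07499 0.05678] [-0.87   0.193 -0.211]
2.85 [0.61657 0.07501 0.05681] [ 0.655  0.098 -0.105]
```

Call:
jog_arm([
  {"x": 0,"y": 0,"z": 0.45,"wx": 0,"wy": 0,"wz": 0,"claw": 0},
  {"x": 0,"y": 0,"z": 0.45,"wx": 0,"wy": 0,"wz": 0,"claw": 0},
  {"x": 0,"y": 0,"z": 0.45,"wx": 0,"wy": 0,"wz": 0,"claw": 0},
])

```text
clock: 3.22
position: [0.6166, 0.075, 0.0522]
tool_rot: [-3.141, -0.001, -0.002]
force: [-0.3, 1.5, 0.7]
grip_width: 0.0004
```

```bash
cat > rd.py <<'E'
from workcell import bot
import numpy as np
P=[];F=[]
for i in range(6):
    s=bot.observe(); P.append(s["position"]);F.append(s["force"])
    if i<5: bot.grab_frame("top")
F=np.array(F);print(s["clock"],"pos0",P[0].round(5),"pos",P[-1].round(5),"F",F.mean(0).round(2),"fz",F[:,2].round(2))
E
python3 rd.py
```

```text
3.475 pos0 [0.61655 0.07503 0.05225] pos [0.61657 0.07501 0.05232] F [0.15 0.46 0.23] fz [ 0.68  0.52 -0.09 -0.07  0.58 -0.2 ]
```

Call:
jog_arm([
  {"x": 0,"y": 0,"z": 0.15,"wx": 0,"wy": 0,"wz": 0,"claw": 0},
  {"x": 0,"y": 0,"z": 0.3,"wx": 0,"wy": 0,"wz": 0,"claw": 0},
  {"x": 0,"y": 0,"z": 0.3,"wx": 0,"wy": 0,"wz": 0,"claw": 0},
])

```text
clock: 3.85
position: [0.6167, 0.075, 0.0492]
tool_rot: [-3.141, -0.001, -0.002]
force: [0.4, -0.2, 0.9]
grip_width: 0.0004
```

```bash
python3 rd.py
```

```text
4.1 pos0 [0.61665 0.07504 0.04924] pos [0.61664 0.07504 0.04938] F [0.57 0.17 0.84] fz [0.85 0.23 1.11 0.36 1.63 0.85]
```

Call:
jog_arm([
  {"x": 0,"y": 0,"z": 0.1,"wx": 0,"wy": 0,"wz": 0,"claw": 0},
  {"x": 0,"y": 0,"z": 0.2,"wx": 0,"wy": 0,"wz": 0,"claw": 0},
  {"x": 0,"y": 0,"z": 0.2,"wx": 0,"wy": 0,"wz": 0,"claw": 0},
])

```text
clock: 4.47
position: [0.6167, 0.075, 0.0474]
tool_rot: [-3.141, -0.001, -0.002]
force: [-0.1, 0.2, 3.1]
grip_width: 0.0002
```

```bash
python3 rd.py
```

```text
4.725 pos0 [0.61666 0.07505 0.04736] pos [0.61666 0.075   0.04742] F [0.47 0.13 2.11] fz [3.12 1.36 1.77 1.84 2.02 2.55]
```

Call:
jog_arm([
  {"x": 0,"y": 0,"z": 0.1,"wx": 0,"wy": 0,"wz": 0,"claw": 0},
  {"x": 0,"y": 0,"z": 0.2,"wx": 0,"wy": 0,"wz": 0,"claw": 0},
  {"x": 0,"y": 0,"z": 0.2,"wx": 0,"wy": 0,"wz": 0,"claw": 0},
])

```text
clock: 5.1
position: [0.6167, 0.075, 0.0453]
tool_rot: [-3.141, -0.001, -0.002]
force: [0.1, 0.1, 3.0]
grip_width: -0.0
```

```bash
python3 rd.py
```

```text
5.35 pos0 [0.61666 0.07501 0.04533] pos [0.61666 0.07504 0.04541] F [0.04 0.32 2.98] fz [2.97 2.53 2.67 3.07 2.91 3.71]
```

Call:
jog_arm([
  {"x": 0,"y": 0,"z": 0.1,"wx": 0,"wy": 0,"wz": 0,"claw": 0},
  {"x": 0,"y": 0,"z": 0.14,"wx": 0,"wy": 0,"wz": 0,"claw": 0},
  {"x": 0,"y": 0,"z": 0.14,"wx": 0,"wy": 0,"wz": 0,"claw": 0},
])

```text
clock: 5.72
position: [0.6167, 0.0751, 0.044]
tool_rot: [-3.141, -0.001, -0.002]
force: [0.2, 0.6, 3.9]
grip_width: -0.0001
```

```bash
python3 rd.py; python3 snap.py c2
```

```text
5.975 pos0 [0.61669 0.07506 0.044  ] pos [0.6167  0.07505 0.044  ] F [-0.16 -0.09  3.65] fz [3.92 2.63 4.04 3.7  3.59 4.03]
5.975 [0.6167 0.075  0.044 ] [-3.141e+00 -1.300e-03 -1.700e-03] [-0.72 -0.18  4.03] 0.00023347923930310357
scene crop org 284 178 TCP px 354.4 248.2 in crop 283.0 282.0
top crop org 303 93 TCP px 373.1 163.1 in crop 282.0 282.0
```

View pics/scene_c2_c.png

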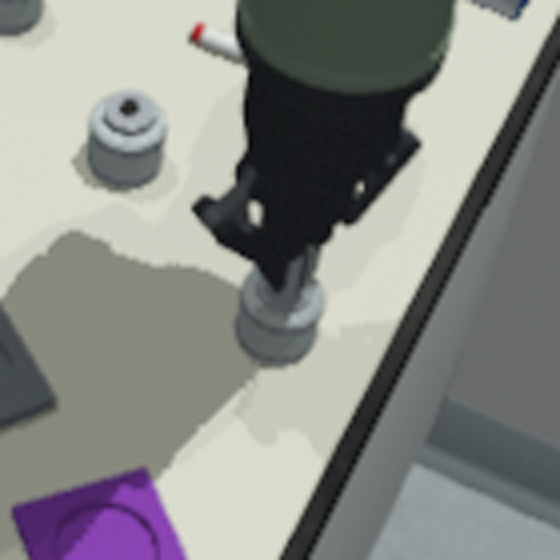

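Call:
jog_arm([
  {"x": 0,"y": 0,"z": -3,"wx": 0,"wy": 0,"wz": 0,"claw": 0},
  {"x": -0.3,"y": -4,"z": -4,"wx": 0,"wy": 0,"wz": 0,"claw": 0},
  {"x": -0.6,"y": -9,"z": -4,"wx": 0,"wy": 0,"wz": 0,"claw": 0},
  {"x": -0.6,"y": -14.2,"z": -3,"wx": 0,"wy": 0,"wz": 0,"claw": 0},
  {"x": -0.6,"y": -14.2,"z": -1.5,"wx": 0,"wy": 0,"wz": 0,"claw": 0},
  {"x": -0.6,"y": -14.2,"z": -1,"wx": 0,"wy": 0,"wz": 0,"claw": 0},
  {"x": -0.6,"y": -14.2,"z": -1,"wx": 0,"wy": 0,"wz": 0,"claw": 0},
])

```text
clock: 6.95
position: [0.611, 0.2156, 0.0537]
tool_rot: [3.141, -0.001, -0.003]
force: [0.3, 0.3, -0.2]
grip_width: 0.0001
```

```bash
python3 rd.py; python3 snap.py b1
```

```text
7.2 pos0 [0.61097 0.21557 0.0537 ] pos [0.61128 0.21656 0.05456] F [-0.16 -0.   -0.02] fz [-0.17  0.78 -0.34  0.65 -0.44 -0.63]
7.2 [0.6113 0.2166 0.0546] [-3.1409e+00 -2.0000e-03 -2.5000e-03] [ 0.   -0.03 -0.63] -0.00022031786944298786
scene crop org 245 132 TCP px 315.5 202.1 in crop 284.0 282.0
top crop org 234 94 TCP px 305.0 165.0 in crop 285.0 285.0
```

View pics/scene_b1_c.png

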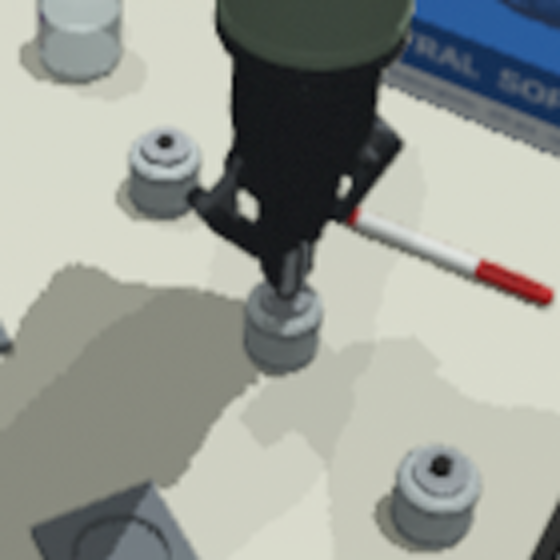

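Call:
jog_arm([
  {"x": 0,"y": 0,"z": 0.25,"wx": 0,"wy": 0,"wz": 0,"claw": 0},
  {"x": 0,"y": 0,"z": 0.4,"wx": 0,"wy": 0,"wz": 0,"claw": 0},
  {"x": 0,"y": 0,"z": 0.5,"wx": 0,"wy": 0,"wz": 0,"claw": 0},
  {"x": 0,"y": 0,"z": 0.5,"wx": 0,"wy": 0,"wz": 0,"claw": 0},
])

```text
clock: 7.8
position: [0.6112, 0.2168, 0.0495]
tool_rot: [-3.141, -0.002, -0.002]
force: [-0.3, -1.3, 3.6]
grip_width: -0.0002
```

```bash
python3 rd.py
```

```text
8.05 pos0 [0.61119 0.21677 0.04946] pos [0.61117 0.21676 0.0495 ] F [-0.24 -1.33  3.63] fz [3.6  4.05 3.48 3.6  3.66 3.37]
```

Call:
jog_arm([
  {"x": 0,"y": 0,"z": 0.1,"wx": 0,"wy": 0,"wz": 0,"claw": 0},
  {"x": 0,"y": 0,"z": 0.2,"wx": 0,"wy": 0,"wz": 0,"claw": 0},
  {"x": 0,"y": 0,"z": 0.2,"wx": 0,"wy": 0,"wz": 0,"claw": 0},
])

```text
clock: 8.43
position: [0.6112, 0.2168, 0.0476]
tool_rot: [-3.141, -0.002, -0.002]
force: [-0.7, -1.9, 7.7]
grip_width: 0.0004
```

```bash
python3 rd.py
```

```text
8.675 pos0 [0.61124 0.21683 0.04761] pos [0.61128 0.21684 0.04767] F [-1.2  -1.57  7.18] fz [7.71 7.85 6.15 6.67 7.31 7.38]
```

Call:
jog_arm([
  {"x": 0,"y": 0,"z": 0.1,"wx": 0,"wy": 0,"wz": 0,"claw": 0},
  {"x": 0,"y": 0,"z": 0.1,"wx": 0,"wy": 0,"wz": 0,"claw": 0},
])

```text
clock: 8.93
position: [0.6113, 0.2168, 0.0469]
tool_rot: [-3.141, -0.002, -0.002]
force: [-1.9, -1.7, 8.3]
grip_width: -0.0
```

```bash
python3 rd.py
```

```text
9.175 pos0 [0.61134 0.21684 0.04693] pos [0.61132 0.21685 0.04696] F [-1.77 -1.47  8.57] fz [8.32 9.04 8.4  8.68 8.38 8.59]
```

Call:
jog_arm([
  {"x": 0,"y": 0,"z": 0.1,"wx": 0,"wy": 0,"wz": 0,"claw": 0},
  {"x": 0,"y": 0,"z": 0.1,"wx": 0,"wy": 0,"wz": 0,"claw": 0},
])

```text
clock: 9.43
position: [0.6114, 0.2169, 0.0463]
tool_rot: [-3.141, -0.003, -0.002]
force: [-1.9, -2.5, 10.8]
grip_width: 0.0003
```

```bash
python3 rd.py
```

```text
9.675 pos0 [0.61139 0.21688 0.04628] pos [0.61139 0.21687 0.04632] F [-2.14 -1.89 10.35] fz [10.82  9.99 10.22 10.73 10.07 10.27]
```

Call:
jog_arm([
  {"x": 0,"y": 0,"z": 0.1,"wx": 0,"wy": 0,"wz": 0,"claw": 0},
  {"x": 0,"y": 0,"z": 0.1,"wx": 0,"wy": 0,"wz": 0,"claw": 0},
])

```text
clock: 9.93
position: [0.6115, 0.2169, 0.0457]
tool_rot: [-3.141, -0.003, -0.002]
force: [-3.4, -2.2, 11.6]
grip_width: -0.0001
```

```bash
python3 rd.py
```

```text
10.175 pos0 [0.61145 0.21691 0.04575] pos [0.61147 0.2169  0.04575] F [-2.75 -2.44 10.97] fz [11.55 10.5  10.19 11.06 11.38 11.14]
```

Call:
jog_arm([
  {"x": 0,"y": 0,"z": 0.1,"wx": 0,"wy": 0,"wz": 0,"claw": 0},
  {"x": 0,"y": 0,"z": 0.1,"wx": 0,"wy": 0,"wz": 0,"claw": 0},
])

```text
clock: 10.42
position: [0.6115, 0.2169, 0.0452]
tool_rot: [-3.141, -0.003, -0.002]
force: [-3.2, -2.2, 12.3]
grip_width: 0.0001
```

```bash
python3 rd.py
```

```text
10.675 pos0 [0.61152 0.21693 0.04525] pos [0.61151 0.21691 0.04523] F [-3.61 -2.18 12.6 ] fz [12.27 12.87 12.58 11.91 12.52 13.48]
```

Call:
jog_arm([
  {"x": 0,"y": 0,"z": -3,"wx": 0,"wy": 0,"wz": 0,"claw": 0},
  {"x": 0.1,"y": -4,"z": -4,"wx": 0,"wy": 0,"wz": 0,"claw": 0},
  {"x": 0.3,"y": -9,"z": -4,"wx": 0,"wy": 0,"wz": 0,"claw": 0},
  {"x": 0.3,"y": -13.7,"z": -3,"wx": 0,"wy": 0,"wz": 0,"claw": 0},
  {"x": 0.3,"y": -13.7,"z": -1.5,"wx": 0,"wy": 0,"wz": 0,"claw": 0},
  {"x": 0.3,"y": -13.7,"z": -1,"wx": 0,"wy": 0,"wz": 0,"claw": 0},
  {"x": 0.3,"y": -13.7,"z": -1,"wx": 0,"wy": 0,"wz": 0,"claw": 0},
])

```text
clock: 11.55
position: [0.6151, 0.3525, 0.0549]
tool_rot: [3.141, -0.003, -0.004]
force: [0.8, 1.0, -0.1]
grip_width: 0.0
```

```bash
python3 rd.py; python3 snap.py a1
```

```text
11.8 pos0 [0.61505 0.35248 0.05494] pos [0.61522 0.35351 0.05589] F [0.16 0.4  0.03] fz [-0.12 -0.87  0.21  0.19  0.24  0.56]
11.8 [0.6152 0.3535 0.0559] [-3.1409e+00 -3.7000e-03 -3.0000e-03] [-0.73  0.81  0.56] 0.00010838310840373599
scene crop org 215 94 TCP px 285.8 164.4 in crop 285.0 283.0
top crop org 168 93 TCP px 238.2 163.1 in crop 282.0 282.0
```

View pics/scene_a1_c.png

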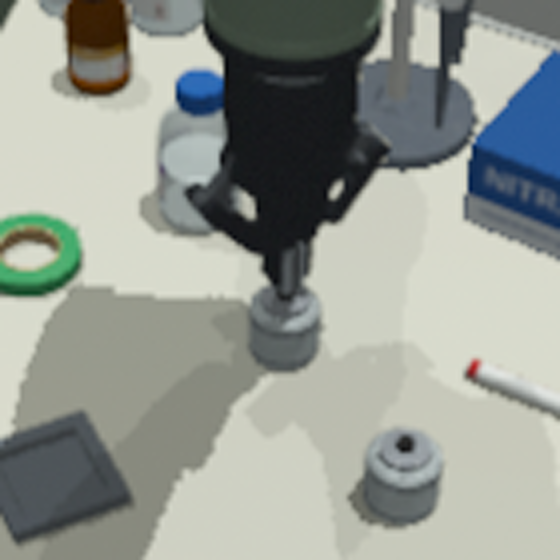

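Tip at (288,297) in the crop, over A's core. Now pressing.

Call:
jog_arm([
  {"x": 0,"y": 0,"z": 0.3,"wx": 0,"wy": 0,"wz": 0,"claw": 0},
  {"x": 0,"y": 0,"z": 0.5,"wx": 0,"wy": 0,"wz": 0,"claw": 0},
  {"x": 0,"y": 0,"z": 0.65,"wx": 0,"wy": 0,"wz": 0,"claw": 0},
  {"x": 0,"y": 0,"z": 0.65,"wx": 0,"wy": 0,"wz": 0,"claw": 0},
])

```text
clock: 12.4
position: [0.615, 0.3537, 0.0491]
tool_rot: [-3.141, -0.003, -0.003]
force: [0.3, -0.3, 1.2]
grip_width: 0.0002
```

```bash
python3 rd.py
```

```text
12.65 pos0 [0.61503 0.35371 0.04907] pos [0.615   0.35375 0.04924] F [-0.41 -0.19  0.67] fz [ 1.16  1.48 -0.2   0.74  0.56  0.27]
```

Call:
jog_arm([
  {"x": 0,"y": 0,"z": 0.1,"wx": 0,"wy": 0,"wz": 0,"claw": 0},
  {"x": 0,"y": 0,"z": 0.2,"wx": 0,"wy": 0,"wz": 0,"claw": 0},
  {"x": 0,"y": 0,"z": 0.2,"wx": 0,"wy": 0,"wz": 0,"claw": 0},
])

```text
clock: 13.02
position: [0.6151, 0.3538, 0.0473]
tool_rot: [-3.141, -0.004, -0.003]
force: [-1.5, 0.0, 3.5]
grip_width: 0.0001
```

```bash
python3 rd.py
```

```text
13.275 pos0 [0.61508 0.35377 0.0473 ] pos [0.61506 0.35378 0.04731] F [-0.88 -0.56  3.22] fz [3.51 3.18 3.2  3.18 3.08 3.18]
```

Call:
jog_arm([
  {"x": 0,"y": 0,"z": 0.1,"wx": 0,"wy": 0,"wz": 0,"claw": 0},
  {"x": 0,"y": 0,"z": 0.2,"wx": 0,"wy": 0,"wz": 0,"claw": 0},
  {"x": 0,"y": 0,"z": 0.2,"wx": 0,"wy": 0,"wz": 0,"claw": 0},
])

```text
clock: 13.65
position: [0.6152, 0.3538, 0.0454]
tool_rot: [-3.141, -0.004, -0.003]
force: [-1.2, -0.5, 5.0]
grip_width: -0.0
```

```bash
python3 rd.py
```

```text
13.9 pos0 [0.61518 0.35379 0.04542] pos [0.61512 0.35382 0.04543] F [-1.11 -1.04  5.14] fz [5.01 5.39 4.84 4.96 5.42 5.21]
```

Call:
jog_arm([
  {"x": 0,"y": 0,"z": 0.1,"wx": 0,"wy": 0,"wz": 0,"claw": 0},
  {"x": 0,"y": 0,"z": 0.2,"wx": 0,"wy": 0,"wz": 0,"claw": 0},
  {"x": 0,"y": 0,"z": 0.2,"wx": 0,"wy": 0,"wz": 0,"claw": 0},
])

```text
clock: 14.28
position: [0.6152, 0.3538, 0.0436]
tool_rot: [-3.141, -0.004, -0.003]
force: [-1.8, -1.3, 7.2]
grip_width: 0.0001
```

```bash
python3 rd.py
```

```text
14.525 pos0 [0.61519 0.35382 0.04364] pos [0.61519 0.35385 0.04368] F [-1.46 -1.28  7.04] fz [7.24 6.77 6.56 6.87 7.57 7.23]
```

Call:
jog_arm([
  {"x": 0,"y": 0,"z": -4,"wx": 0,"wy": 0,"wz": 0,"claw": 0},
  {"x": 0,"y": 0,"z": -8,"wx": 0,"wy": 0,"wz": 0,"claw": 100},
  {"x": 0,"y": 0,"z": -8,"wx": 0,"wy": 0,"wz": 0,"claw": 100},
])

```text
clock: 14.9
position: [0.6162, 0.3547, 0.1268]
tool_rot: [-3.138, -0.008, -0.003]
force: [0.2, -0.4, 0.0]
grip_width: 0.0361
```

```bash
python3 snap.py a2
python3 - <<'E'
from h import *
crop("pics/scene_a2.png",190,150,200,150,4,"pics/s2c.png")
crop("pics/top_a2.png",220,135,200,140,4,"pics/t2c.png")
E
```

```text
14.9 [0.6162 0.3547 0.1268] [-3.1382e+00 -7.8000e-03 -3.0000e-03] [ 0.21 -0.42  0.  ] 0.03606798244650614
scene crop org 216 71 TCP px 286.6 141.6 in crop 284.0 284.0
top crop org 163 86 TCP px 233.7 156.4 in crop 284.0 283.0
```

View pics/s2c.png

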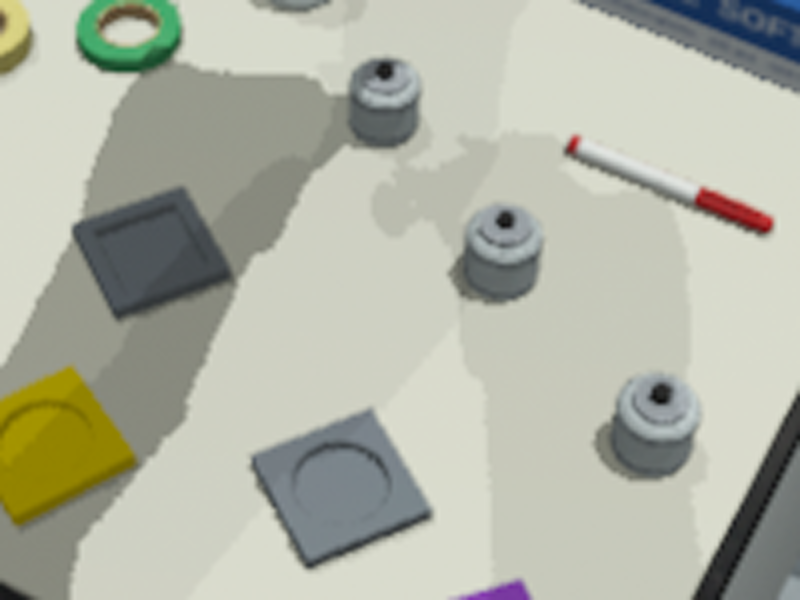

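View pics/t2c.png

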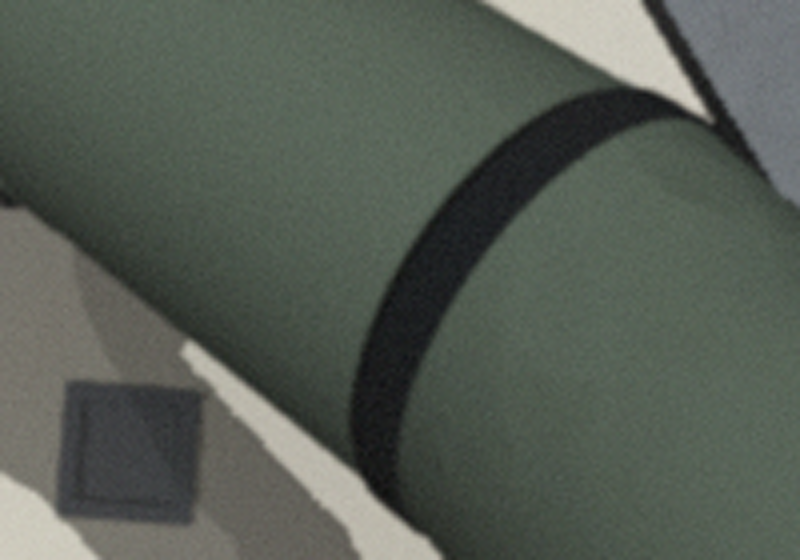

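Run:
```python
from h import *
a=[]
for f in("pics/scene0.png","pics/scene_a2.png"):
    im=cv2.imread(f)
    a.append(np.hstack([cv2.resize(im[y:y+26,x:x+26],(250,250),interpolation=cv2.INTER_CUBIC) for x,y in[(273,159),(303,196),(341,238)]]))
cv2.imwrite("pics/cmp.png",np.vstack(a))
```

```text
(no output)
```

View pics/cmp.png

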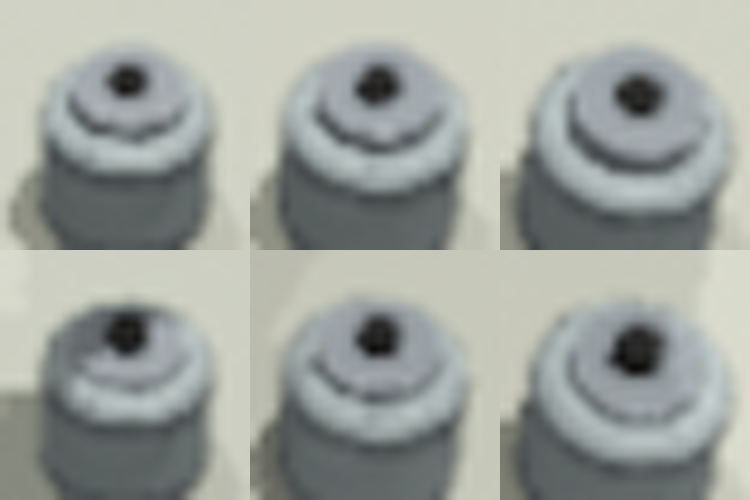

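Call:
jog_arm([
  {"x": -0.5,"y": 5,"z": 2,"wx": 0,"wy": 0,"wz": 0,"claw": 0},
  {"x": -0.5,"y": 10,"z": 4,"wx": 0,"wy": 0,"wz": 0,"claw": 0},
  {"x": -0.5,"y": 13.8,"z": 5,"wx": 0,"wy": 0,"wz": 0,"claw": 0},
  {"x": -0.5,"y": 13.8,"z": 6,"wx": 0,"wy": 0,"wz": 0,"claw": 0},
  {"x": -0.5,"y": 13.8,"z": 6.9,"wx": 0,"wy": 0,"wz": 0,"claw": 0},
  {"x": -0.5,"y": 13.8,"z": 6.9,"wx": 0,"wy": 0,"wz": 0,"claw": 0},
  {"x": -0.5,"y": 13.8,"z": 6.9,"wx": 0,"wy": 0,"wz": 0,"claw": 0},
])

```text
clock: 15.88
position: [0.6096, 0.2167, 0.0543]
tool_rot: [-3.14, -0.004, -0.002]
force: [-0.3, -0.3, -0.3]
grip_width: -0.0
```

```bash
python3 rd.py
```

```text
16.125 pos0 [0.6096  0.21673 0.05435] pos [0.60982 0.2159  0.05455] F [-0.22  0.06  0.04] fz [-0.32 -0.21 -0.25  0.85  0.09  0.06]
```

Call:
jog_arm([
  {"x": 0.15,"y": 0,"z": 0.3,"wx": 0,"wy": 0,"wz": 0,"claw": 0},
  {"x": 0.15,"y": 0,"z": 0.5,"wx": 0,"wy": 0,"wz": 0,"claw": 0},
  {"x": 0.15,"y": 0,"z": 0.7,"wx": 0,"wy": 0,"wz": 0,"claw": 0},
  {"x": 0.15,"y": 0,"z": 0.8,"wx": 0,"wy": 0,"wz": 0,"claw": 0},
  {"x": 0.15,"y": 0,"z": 0.8,"wx": 0,"wy": 0,"wz": 0,"claw": 0},
])

```text
clock: 16.75
position: [0.6118, 0.216, 0.047]
tool_rot: [-3.141, -0.005, -0.003]
force: [-1.1, -0.3, 8.9]
grip_width: -0.0001
```

```bash
python3 rd.py
```

```text
17.0 pos0 [0.61176 0.21596 0.04698] pos [0.61177 0.21598 0.04706] F [-0.49 -0.59  8.28] fz [8.88 8.16 8.2  7.64 8.65 8.17]
```

Call:
jog_arm([
  {"x": 0,"y": 0,"z": 0.1,"wx": 0,"wy": 0,"wz": 0,"claw": 0},
  {"x": 0,"y": 0,"z": 0.18,"wx": 0,"wy": 0,"wz": 0,"claw": 0},
  {"x": 0,"y": 0,"z": 0.25,"wx": 0,"wy": 0,"wz": 0,"claw": 0},
  {"x": 0,"y": 0,"z": 0.25,"wx": 0,"wy": 0,"wz": 0,"claw": 0},
])

```text
clock: 17.5
position: [0.6119, 0.216, 0.0451]
tool_rot: [-3.141, -0.006, -0.003]
force: [-2.3, -1.7, 12.9]
grip_width: 0.0002
```

```bash
python3 rd.py
```

```text
17.75 pos0 [0.61194 0.21605 0.04515] pos [0.61196 0.21606 0.04518] F [-2.83 -1.77 12.7 ] fz [12.91 12.62 12.7  13.3  12.17 12.49]
```

Call:
jog_arm([
  {"x": 0,"y": 0,"z": 0.1,"wx": 0,"wy": 0,"wz": 0,"claw": 0},
  {"x": 0,"y": 0,"z": 0.12,"wx": 0,"wy": 0,"wz": 0,"claw": 0},
])

```text
clock: 18.0
position: [0.612, 0.2161, 0.0447]
tool_rot: [-3.141, -0.006, -0.003]
force: [-4.5, -2.4, 14.7]
grip_width: 0.0001
```

```bash
python3 rd.py
```

```text
18.25 pos0 [0.61204 0.21606 0.04466] pos [0.61205 0.21607 0.04467] F [-3.87 -2.15 14.61] fz [14.75 14.38 14.82 14.15 14.15 15.38]
```

Call:
jog_arm([
  {"x": 0,"y": 0,"z": -4,"wx": 0,"wy": 0,"wz": 0,"claw": 0},
  {"x": -0.1,"y": -0.05,"z": -6,"wx": 0,"wy": 0,"wz": 0,"claw": 100},
  {"x": -0.1,"y": -0.05,"z": -6,"wx": 0,"wy": 0,"wz": 0,"claw": 100},
  {"x": -0.1,"y": -0.05,"z": -6,"wx": 0,"wy": 0,"wz": 0,"claw": 100},
  {"x": -0.1,"y": -0.05,"z": -6,"wx": 0,"wy": 0,"wz": 0,"claw": 100},
  {"x": -0.1,"y": -0.05,"z": -6,"wx": 0,"wy": 0,"wz": 0,"claw": 100},
])

```text
clock: 19.0
position: [0.6104, 0.2164, 0.104]
tool_rot: [-3.141, -0.005, -0.003]
force: [0.0, -0.5, 0.2]
grip_width: 0.0852
```

```bash
python3 snap.py b3
```

```text
19.0 [0.6104 0.2164 0.104 ] [-3.141e+00 -5.200e-03 -2.800e-03] [ 0.01 -0.5   0.23] 0.0852073097272204
scene crop org 246 117 TCP px 316.8 187.1 in crop 285.0 282.0
top crop org 236 91 TCP px 306.2 161.3 in crop 282.0 283.0
```

View pics/scene_b3_c.png

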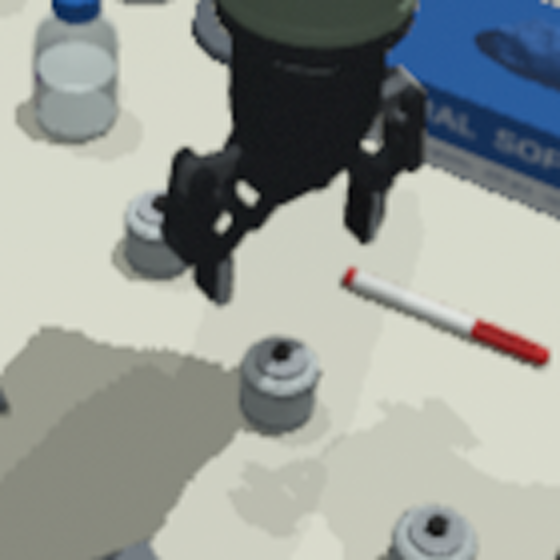

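Call:
jog_arm([
  {"x": 0,"y": 0,"z": 5,"wx": 0,"wy": 0,"wz": 0,"claw": 100},
  {"x": 0,"y": 0,"z": 8.5,"wx": 0,"wy": 0,"wz": 0,"claw": 100},
  {"x": 0,"y": 0,"z": 9.9,"wx": 0,"wy": 0,"wz": 0,"claw": 100},
  {"x": 0,"y": 0,"z": 9.9,"wx": 0,"wy": 0,"wz": 0,"claw": 100},
])

```text
clock: 19.6
position: [0.6109, 0.2167, 0.0051]
tool_rot: [-3.141, -0.005, -0.003]
force: [-0.1, -0.2, 0.9]
grip_width: 0.0859
```

```bash
python3 snap.py b4
```

```text
19.6 [0.6109 0.2167 0.0051] [-3.141e+00 -4.900e-03 -2.700e-03] [-0.11 -0.24  0.89] 0.08594259512888544
scene crop org 243 146 TCP px 313.9 216.3 in crop 285.0 283.0
top crop org 233 98 TCP px 303.9 168.8 in crop 285.0 285.0
```

View pics/scene_b4_c.png

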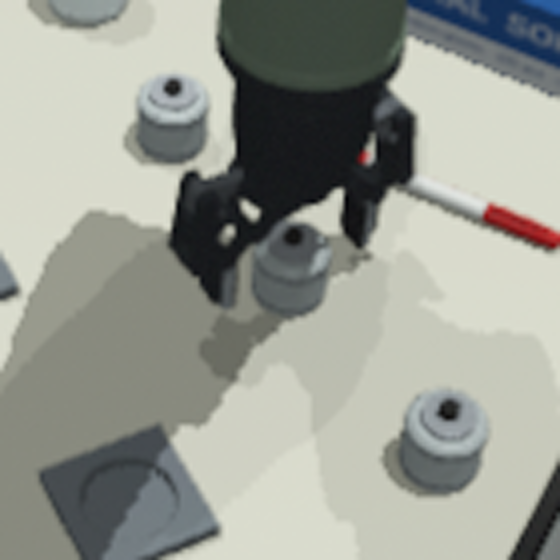

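Call:
jog_arm([
  {"x": 0,"y": 0,"z": 0,"wx": 0,"wy": 0,"wz": 0,"claw": 0},
  {"x": 0,"y": 0,"z": 0,"wx": 0,"wy": 0,"wz": 0,"claw": 0},
  {"x": 0,"y": 0,"z": 0,"wx": 0,"wy": 0,"wz": 0,"claw": 0},
  {"x": 0,"y": 0,"z": 0,"wx": 0,"wy": 0,"wz": 0,"claw": 0},
  {"x": 0,"y": 0,"z": 0,"wx": 0,"wy": 0,"wz": 0,"claw": 0},
], squeeze=40)

```text
clock: 20.32
position: [0.6122, 0.217, 0.0075]
tool_rot: [-3.14, -0.008, -0.003]
force: [-2.2, -1.1, 10.3]
grip_width: 0.0431
```

```bash
python3 snap.py b5
```

```text
20.325 [0.6122 0.217  0.0075] [-3.14e+00 -8.10e-03 -3.10e-03] [-2.16 -1.05 10.26] 0.04312021993233256
scene crop org 244 145 TCP px 314.4 215.3 in crop 283.0 283.0
top crop org 233 98 TCP px 303.8 168.0 in crop 285.0 282.0
```

View pics/scene_b5_c.png

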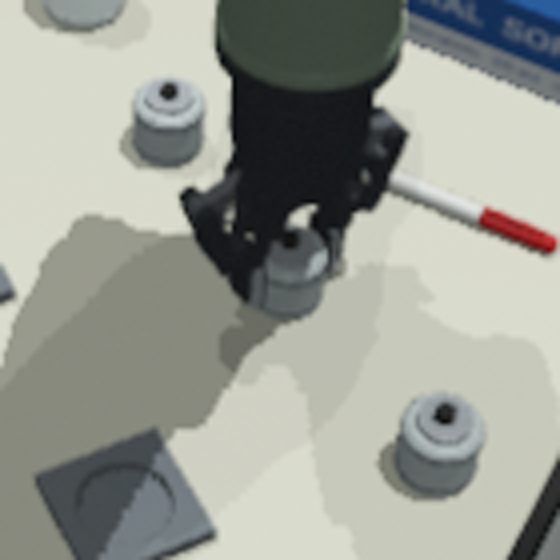

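Call:
jog_arm([
  {"x": 0,"y": 0,"z": -3,"wx": 0,"wy": 0,"wz": 0,"claw": 0},
  {"x": 0,"y": 0,"z": -6,"wx": 0,"wy": 0,"wz": 0,"claw": 0},
  {"x": -4,"y": -2.6,"z": -6,"wx": 0,"wy": 0,"wz": 0,"claw": 0},
  {"x": -8,"y": -5.2,"z": -6,"wx": 0,"wy": 0,"wz": 0,"claw": 0},
  {"x": -12,"y": -7.8,"z": -6,"wx": 0,"wy": 0,"wz": 0,"claw": 0},
  {"x": -16,"y": -10.4,"z": -6,"wx": 0,"wy": 0,"wz": 0,"claw": 0},
  {"x": -17.1,"y": -11.1,"z": -5,"wx": 0,"wy": 0,"wz": 0,"claw": 0},
  {"x": -17.1,"y": -11.1,"z": -4,"wx": 0,"wy": 0,"wz": 0,"claw": 0},
  {"x": -17.1,"y": -11.1,"z": -3,"wx": 0,"wy": 0,"wz": 0,"claw": 0},
  {"x": -17.1,"y": -11.1,"z": -3,"wx": 0,"wy": 0,"wz": 0,"claw": 0},
])

```text
clock: 21.68
position: [0.4418, 0.3274, 0.0353]
tool_rot: [-3.141, -0.007, -0.005]
force: [0.6, 0.5, -1.5]
grip_width: 0.0428
```

```bash
python3 snap.py b6
```

```text
21.675 [0.4418 0.3274 0.0353] [-3.1411 -0.0071 -0.0046] [ 0.64  0.45 -1.45] 0.04284543487234247
scene crop org 156 133 TCP px 226.4 203.7 in crop 283.0 284.0
top crop org 181 177 TCP px 251.3 247.7 in crop 283.0 284.0
```

View pics/scene_b6_c.png

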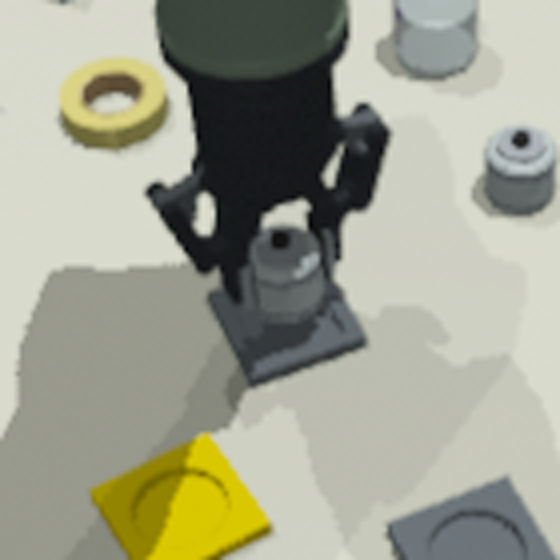

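View pics/top_b6_c.png

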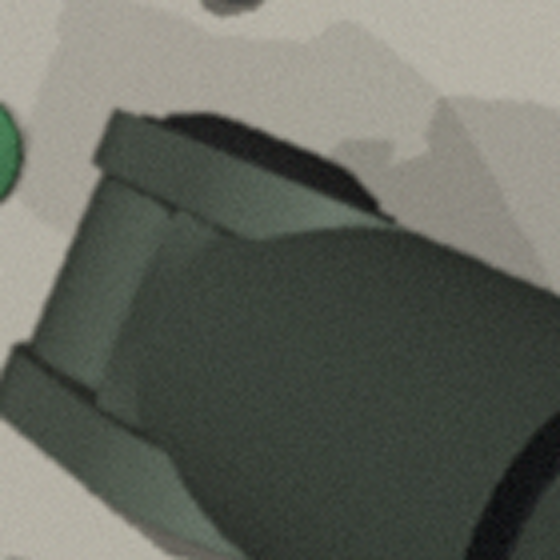

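Run:
```python
from h import *
for tag,org,p,core in [("b5",(244,145),[.6122,.2170,.0075],(290,240)),("b6",(156,133),[.4418,.3274,.0353],(281,240))]:
    q=proj("scene",[p[0],p[1],p[2]+.0435]); c=np.array([(core[0]+.5)/4-.5+org[0],(core[1]+.5)/4-.5+org[1]])
    print(tag,"pred",q.round(2),"obs",c.round(2),"diff",(c-q).round(2))
    J=np.stack([proj("scene",[p[0]+.001,p[1],p[2]+.0435])-q,proj("scene",[p[0],p[1]+.001,p[2]+.0435])-q],1); print("mm",np.linalg.solve(J,c-q).round(2))
a=[]
for t,o in(("b5",(244,145)),("b6",(156,133))):
    im=cv2.imread(f"pics/scene_{t}.png"); a.append(cv2.resize(im[o[1]+50:o[1]+100,o[0]+45:o[0]+95],(400,400),interpolation=cv2.INTER_CUBIC))
cv2.imwrite("pics/b56.png",np.hstack(a))
```

```text
b5 pred [315.67 202.85] obs [316.12 204.62] diff [0.46 1.77]
mm [-2.04 -5.  ]
b6 pred [225.02 190.68] obs [225.88 192.62] diff [0.85 1.94]
mm [-0.95 -6.27]
```

View pics/b56.png

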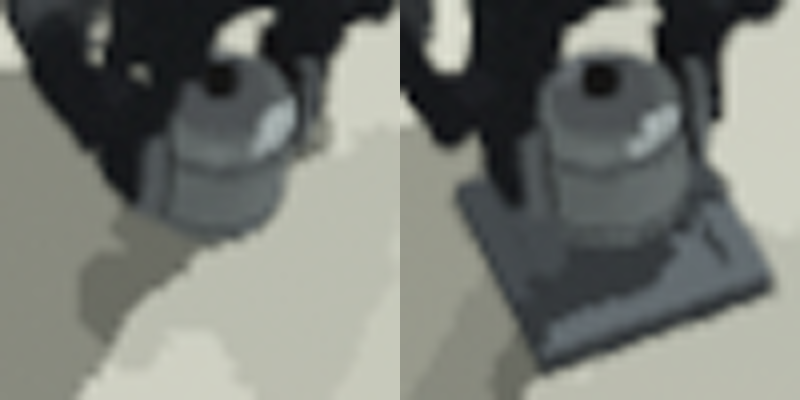

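Call:
jog_arm([
  {"x": 0,"y": -0.15,"z": 1.0,"wx": 0,"wy": 0,"wz": 0,"claw": 0},
  {"x": 0,"y": -0.15,"z": 1.6,"wx": 0,"wy": 0,"wz": 0,"claw": 0},
  {"x": 0,"y": -0.15,"z": 2.0,"wx": 0,"wy": 0,"wz": 0,"claw": 0},
  {"x": 0,"y": -0.15,"z": 2.0,"wx": 0,"wy": 0,"wz": 0,"claw": 0},
])

```text
clock: 22.28
position: [0.4418, 0.3295, 0.0158]
tool_rot: [-3.14, -0.008, -0.004]
force: [-0.5, -0.2, -1.6]
grip_width: 0.0424
```

```bash
python3 rd.py; python3 snap.py b7
```

```text
22.525 pos0 [0.44184 0.32946 0.01583] pos [0.44208 0.32961 0.01635] F [-0.32 -0.03 -1.78] fz [-1.56 -2.33 -2.   -2.19 -1.61 -0.98]
22.525 [0.4421 0.3296 0.0163] [-3.14   -0.0082 -0.0041] [-0.35 -0.07 -0.98] 0.04289905473060776
scene crop org 156 138 TCP px 226.7 208.4 in crop 284.0 283.0
top crop org 180 177 TCP px 250.9 247.4 in crop 285.0 283.0
```

View pics/scene_b7_c.png

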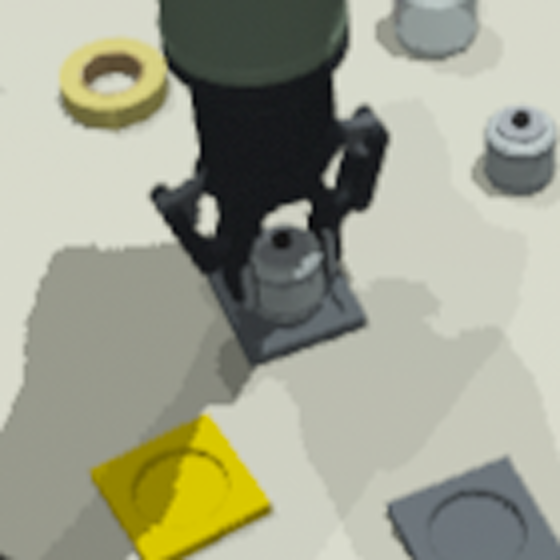

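Call:
jog_arm([
  {"x": -0.05,"y": 0,"z": 0.25,"wx": 0,"wy": 0,"wz": 0,"claw": 0},
  {"x": -0.05,"y": 0,"z": 0.4,"wx": 0,"wy": 0,"wz": 0,"claw": 0},
  {"x": -0.05,"y": 0,"z": 0.4,"wx": 0,"wy": 0,"wz": 0,"claw": 0},
])

```text
clock: 23.0
position: [0.4415, 0.3295, 0.0121]
tool_rot: [-3.14, -0.008, -0.004]
force: [0.2, -0.3, -1.1]
grip_width: 0.0423
```

```bash
python3 rd.py
```

```text
23.25 pos0 [0.44154 0.3295  0.01211] pos [0.44163 0.32955 0.01233] F [ 0.04  0.08 -1.65] fz [-1.1  -0.92 -1.95 -1.86 -2.07 -2.02]
```

Call:
jog_arm([
  {"x": 0,"y": 0,"z": 0.12,"wx": 0,"wy": 0,"wz": 0,"claw": 0},
  {"x": 0,"y": 0,"z": 0.12,"wx": 0,"wy": 0,"wz": 0,"claw": 0},
])

```text
clock: 23.5
position: [0.4417, 0.3296, 0.0115]
tool_rot: [-3.14, -0.008, -0.004]
force: [-1.4, -1.7, 7.8]
grip_width: 0.0427
```

```bash
python3 rd.py
```

```text
23.75 pos0 [0.44173 0.32961 0.01147] pos [0.44173 0.32963 0.01149] F [-1.49 -1.41  7.32] fz [7.75 8.25 6.84 7.53 6.68 6.88]
```

Call:
jog_arm([
  {"x": 0,"y": 0,"z": -0.05,"wx": 0,"wy": 0,"wz": 0,"claw": 60},
  {"x": 0,"y": 0,"z": -0.05,"wx": 0,"wy": 0,"wz": 0,"claw": 80},
  {"x": 0,"y": 0,"z": -0.05,"wx": 0,"wy": 0,"wz": 0,"claw": 100},
  {"x": 0,"y": 0,"z": -0.05,"wx": 0,"wy": 0,"wz": 0,"claw": 100},
  {"x": 0,"y": 0,"z": -0.05,"wx": 0,"wy": 0,"wz": 0,"claw": 100},
  {"x": 0,"y": 0,"z": -4,"wx": 0,"wy": 0,"wz": 0,"claw": 100},
  {"x": 0,"y": 0,"z": -9,"wx": 0,"wy": 0,"wz": 0,"claw": 100},
  {"x": 0,"y": 0,"z": -9,"wx": 0,"wy": 0,"wz": 0,"claw": 100},
])

```text
clock: 24.75
position: [0.4423, 0.3306, 0.1047]
tool_rot: [-3.137, -0.013, -0.005]
force: [0.2, -0.2, -0.2]
grip_width: 0.0852
```

```bash
python3 snap.py b8
python3 - <<'E'
from h import *
crop("pics/scene_b8.png",190,150,200,150,4,"pics/s8c.png")
E
```

```text
24.75 [0.4423 0.3306 0.1047] [-3.1369 -0.0126 -0.0046] [ 0.22 -0.21 -0.2 ] 0.08522889501591771
scene crop org 153 111 TCP px 223.7 181.6 in crop 284.0 284.0
top crop org 177 178 TCP px 247.0 248.3 in crop 282.0 283.0
```

View pics/s8c.png

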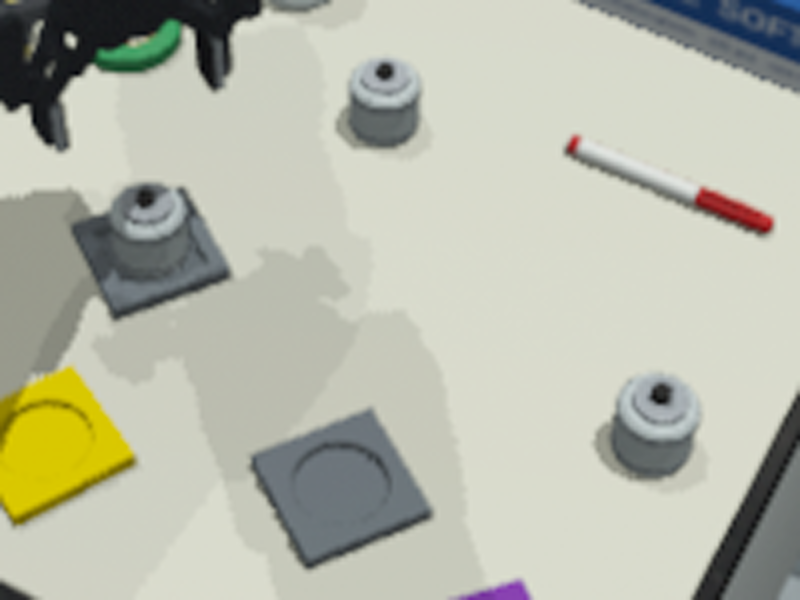

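Call:
jog_arm([
  {"x": 3,"y": 4.5,"z": 0,"wx": 0,"wy": 0,"wz": 0,"claw": 100},
  {"x": 6.5,"y": 9.5,"z": 0,"wx": 0,"wy": 0,"wz": 0,"claw": 100},
  {"x": 10,"y": 14.5,"z": 0,"wx": 0,"wy": 0,"wz": 0,"claw": 100},
  {"x": 13,"y": 19.3,"z": 0,"wx": 0,"wy": 0,"wz": 0,"claw": 100},
  {"x": 16,"y": 23.7,"z": 0,"wx": 0,"wy": 0,"wz": 0,"claw": 100},
  {"x": 17.3,"y": 25.6,"z": 0,"wx": 0,"wy": 0,"wz": 0,"claw": 100},
  {"x": 17.3,"y": 25.6,"z": 0,"wx": 0,"wy": 0,"wz": 0,"claw": 100},
  {"x": 17.3,"y": 25.6,"z": 0,"wx": 0,"wy": 0,"wz": 0,"claw": 100},
])

```text
clock: 25.85
position: [0.6122, 0.0736, 0.102]
tool_rot: [-3.139, -0.008, -0.003]
force: [-0.6, 0.7, -0.7]
grip_width: 0.0856
```

```bash
python3 rd.py
python3 - <<'E'
from workcell import bot
print(bot.observe()["tool_rot"])
E
```

```text
26.1 pos0 [0.61217 0.0736  0.10203] pos [0.61275 0.07331 0.10286] F [-0.29  0.38 -0.2 ] fz [-0.68 -0.17  0.41 -0.64 -0.28  0.16]
[-3.13966937 -0.00914868 -0.00343734]
```

Call:
jog_arm([
  {"x": 0.27,"y": -0.17,"z": 3,"wx": -0.1,"wy": -0.5,"wz": 0,"claw": 100},
  {"x": 0.27,"y": -0.17,"z": 6,"wx": -0.1,"wy": -0.5,"wz": 0,"claw": 100},
  {"x": 0.27,"y": -0.17,"z": 8.5,"wx": -0.1,"wy": -0.5,"wz": 0,"claw": 100},
  {"x": 0.27,"y": -0.17,"z": 9.75,"wx": -0.1,"wy": -0.5,"wz": 0,"claw": 100},
  {"x": 0.27,"y": -0.17,"z": 9.75,"wx": -0.1,"wy": -0.5,"wz": 0,"claw": 100},
])

```text
clock: 26.72
position: [0.616, 0.0755, 0.0051]
tool_rot: [-3.141, 0.0, -0.003]
force: [-1.0, 0.9, 0.2]
grip_width: 0.0855
```

```bash
python3 snap.py c3
```

```text
26.725 [0.616  0.0755 0.0051] [-3.1414e+00  4.0000e-04 -3.0000e-03] [-1.    0.89  0.16] 0.08553267905074828
scene crop org 281 188 TCP px 351.7 258.9 in crop 284.0 285.0
top crop org 299 96 TCP px 369.4 166.3 in crop 283.0 283.0
```

View pics/scene_c3_c.png

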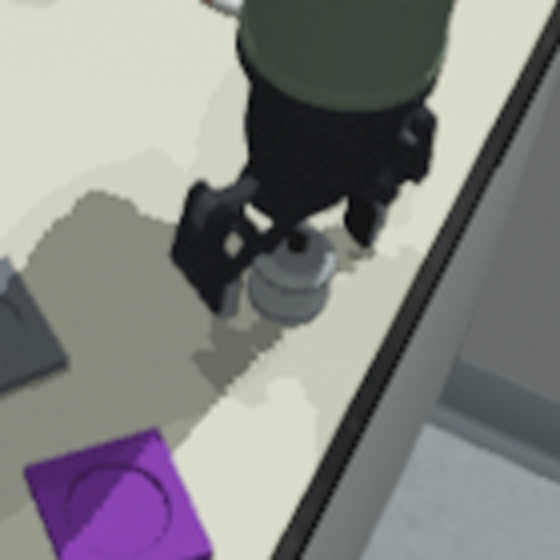

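Call:
jog_arm([
  {"x": 0,"y": 0,"z": 0,"wx": 0,"wy": 0,"wz": 0,"claw": 0},
  {"x": 0,"y": 0,"z": 0,"wx": 0,"wy": 0,"wz": 0,"claw": 0},
  {"x": 0,"y": 0,"z": 0,"wx": 0,"wy": 0,"wz": 0,"claw": 0},
  {"x": 0,"y": 0,"z": 0,"wx": 0,"wy": 0,"wz": 0,"claw": 0},
  {"x": 0,"y": 0,"z": 0,"wx": 0,"wy": 0,"wz": 0,"claw": 0},
], squeeze=40)

```text
clock: 27.45
position: [0.6171, 0.0754, 0.007]
tool_rot: [-3.141, -0.002, -0.003]
force: [-2.8, 0.1, 9.5]
grip_width: 0.043
```

```bash
python3 snap.py c4
```

```text
27.45 [0.6171 0.0754 0.007 ] [-3.1413e+00 -2.1000e-03 -3.4000e-03] [-2.75  0.13  9.47] 0.04301228669340819
scene crop org 282 188 TCP px 352.2 258.2 in crop 282.0 282.0
top crop org 299 95 TCP px 369.6 165.7 in crop 284.0 284.0
```

View pics/scene_c4_c.png

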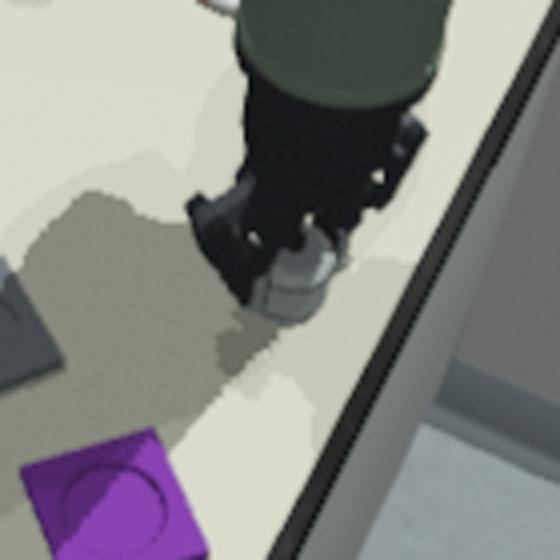

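Call:
jog_arm([
  {"x": 0,"y": 0,"z": -3,"wx": 0,"wy": 0,"wz": 0,"claw": 0},
  {"x": 0,"y": 0,"z": -6,"wx": 0,"wy": 0,"wz": 0,"claw": 0},
  {"x": -4,"y": -1.5,"z": -6,"wx": 0,"wy": 0,"wz": 0,"claw": 0},
  {"x": -8,"y": -3,"z": -6,"wx": 0,"wy": 0,"wz": 0,"claw": 0},
  {"x": -12,"y": -4.4,"z": -6,"wx": 0,"wy": 0,"wz": 0,"claw": 0},
  {"x": -16.1,"y": -5.8,"z": -6,"wx": 0,"wy": 0,"wz": 0,"claw": 0},
  {"x": -16.1,"y": -5.8,"z": -5,"wx": 0,"wy": 0,"wz": 0,"claw": 0},
  {"x": -16.1,"y": -5.8,"z": -4,"wx": 0,"wy": 0,"wz": 0,"claw": 0},
  {"x": -16.1,"y": -5.8,"z": -3,"wx": 0,"wy": 0,"wz": 0,"claw": 0},
  {"x": -16.1,"y": -5.8,"z": -3,"wx": 0,"wy": 0,"wz": 0,"claw": 0},
])

```text
clock: 28.8
position: [0.4561, 0.1336, 0.0357]
tool_rot: [3.141, -0.001, -0.004]
force: [0.4, 0.0, -1.8]
grip_width: 0.0431
```

```bash
python3 rd.py; python3 snap.py c5
```

```text
29.05 pos0 [0.4561  0.13361 0.03568] pos [0.45644 0.1339  0.03687] F [ 0.2   0.1  -1.95] fz [-1.81 -1.51 -2.35 -1.62 -2.37 -2.04]
29.05 [0.4564 0.1339 0.0369] [-3.1412e+00 -2.5000e-03 -3.7000e-03] [ 0.35  0.05 -2.04] 0.04279657008696739
scene crop org 204 191 TCP px 274.1 261.5 in crop 282.0 283.0
top crop org 274 170 TCP px 344.9 240.6 in crop 285.0 284.0
```

View pics/scene_c5_c.png

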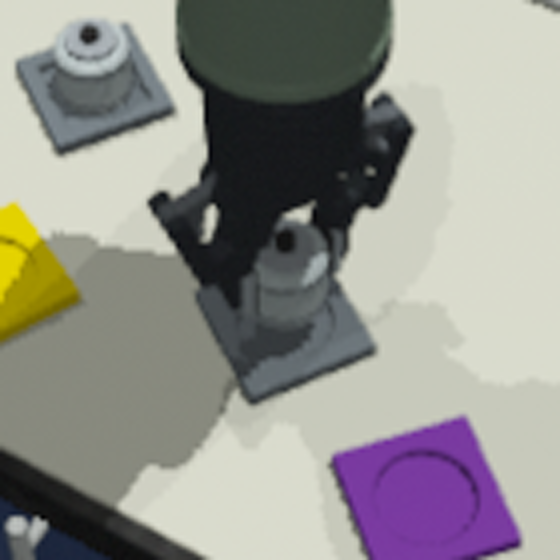

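Call:
jog_arm([
  {"x": 0,"y": 0.06,"z": 1.0,"wx": 0,"wy": 0,"wz": 0,"claw": 0},
  {"x": 0,"y": 0.06,"z": 1.8,"wx": 0,"wy": 0,"wz": 0,"claw": 0},
  {"x": 0,"y": 0.06,"z": 2.2,"wx": 0,"wy": 0,"wz": 0,"claw": 0},
  {"x": 0,"y": 0.06,"z": 2.2,"wx": 0,"wy": 0,"wz": 0,"claw": 0},
])

```text
clock: 29.65
position: [0.4562, 0.1334, 0.0145]
tool_rot: [-3.141, -0.002, -0.003]
force: [-0.8, 0.1, -2.3]
grip_width: 0.0427
```

```bash
python3 rd.py
```

```text
29.9 pos0 [0.4562  0.13338 0.01448] pos [0.45658 0.13338 0.01508] F [-0.02 -0.4  -1.61] fz [-2.28 -1.02 -1.45 -1.83 -1.36 -1.72]
```

Call:
jog_arm([
  {"x": 0,"y": 0,"z": 0.2,"wx": 0,"wy": 0,"wz": 0,"claw": 0},
  {"x": 0,"y": 0,"z": 0.35,"wx": 0,"wy": 0,"wz": 0,"claw": 0},
  {"x": 0,"y": 0,"z": 0.42,"wx": 0,"wy": 0,"wz": 0,"claw": 0},
  {"x": 0,"y": 0,"z": 0.42,"wx": 0,"wy": 0,"wz": 0,"claw": 0},
])

```text
clock: 30.4
position: [0.4565, 0.1333, 0.011]
tool_rot: [-3.141, -0.003, -0.004]
force: [-2.3, -0.2, 4.4]
grip_width: 0.0425
```

```bash
python3 rd.py
```

```text
30.65 pos0 [0.45654 0.1333  0.01095] pos [0.45656 0.13332 0.01096] F [-1.94 -0.38  5.31] fz [4.39 4.82 5.37 5.57 6.02 5.69]
```

Contact at TCP z 0.011, which is the pocket floor. Releasing and backing off.

Call:
jog_arm([
  {"x": 0,"y": 0,"z": -0.05,"wx": 0,"wy": 0,"wz": 0,"claw": 60},
  {"x": 0,"y": 0,"z": -0.05,"wx": 0,"wy": 0,"wz": 0,"claw": 80},
  {"x": 0,"y": 0,"z": -0.05,"wx": 0,"wy": 0,"wz": 0,"claw": 100},
  {"x": 0,"y": 0,"z": -0.05,"wx": 0,"wy": 0,"wz": 0,"claw": 100},
  {"x": 0,"y": 0,"z": -0.05,"wx": 0,"wy": 0,"wz": 0,"claw": 100},
  {"x": 0,"y": 0,"z": -5,"wx": 0,"wy": 0,"wz": 0,"claw": 100},
  {"x": 0,"y": 0,"z": -10,"wx": 0,"wy": 0,"wz": 0,"claw": 100},
  {"x": 0,"y": 0,"z": -15,"wx": 0,"wy": 0,"wz": 0,"claw": 100},
  {"x": 0,"y": 0,"z": -18,"wx": 0,"wy": 0,"wz": 0,"claw": 100},
])

```text
clock: 31.78
position: [0.4564, 0.1333, 0.1933]
tool_rot: [-3.141, -0.005, -0.004]
force: [2.2, 0.1, -0.2]
grip_width: 0.0852
```

Call:
jog_arm([
  {"x": 2,"y": 5,"z": 0,"wx": 0,"wy": 0,"wz": 0,"claw": 100},
  {"x": 4,"y": 11,"z": 0,"wx": 0,"wy": 0,"wz": 0,"claw": 100},
  {"x": 4,"y": 17,"z": 0,"wx": 0,"wy": 0,"wz": 0,"claw": 100},
  {"x": 4,"y": 23,"z": 0,"wx": 0,"wy": 0,"wz": 0,"claw": 100},
  {"x": 4,"y": 29,"z": 0,"wx": 0,"wy": 0,"wz": 0,"claw": 100},
  {"x": 4,"y": 32,"z": 0,"wx": 0,"wy": 0,"wz": 0,"claw": 100},
  {"x": 4,"y": 32,"z": 0,"wx": 0,"wy": 0,"wz": 0,"claw": 100},
  {"x": 4,"y": 32,"z": 0,"wx": 0,"wy": 0,"wz": 0,"claw": 100},
])

```text
clock: 32.78
position: [0.4952, -0.186, 0.1931]
tool_rot: [-3.14, -0.005, -0.003]
force: [-0.2, 0.9, -0.1]
grip_width: 0.0855
```

```bash
python3 snap.py f1
python3 - <<'E'
from h import *
crop("pics/scene_f1.png",190,150,200,150,4,"pics/sfc.png")
crop("pics/top_f1.png",220,135,200,140,4,"pics/tfc.png")
E
```

```text
32.775 [ 0.4952 -0.186   0.1931] [-3.1403e+00 -4.9000e-03 -3.1000e-03] [-0.18  0.89 -0.14] 0.08552819556874679
scene crop org 337 277 TCP px 407.3 347.3 in crop 283.0 283.0
top crop org 420 148 TCP px 542.6 218.6 in crop 492.0 284.0
```

View pics/sfc.png

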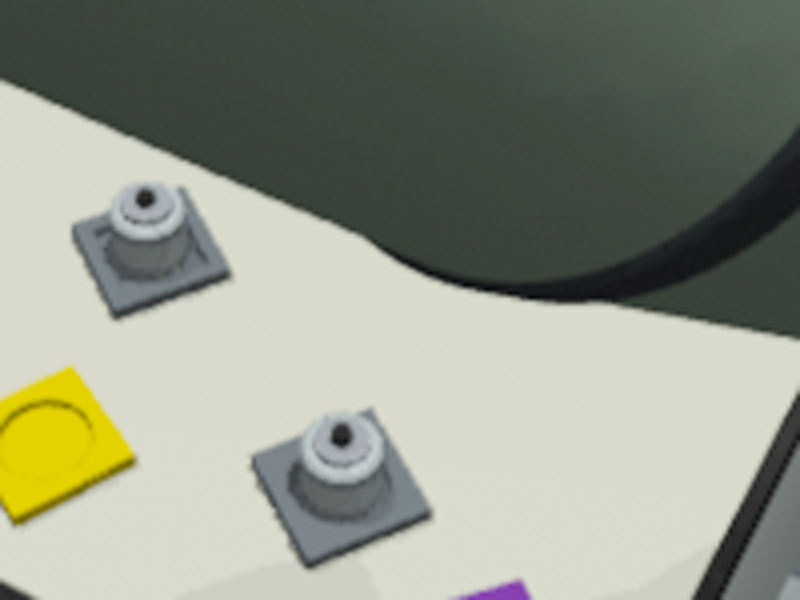

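View pics/tfc.png

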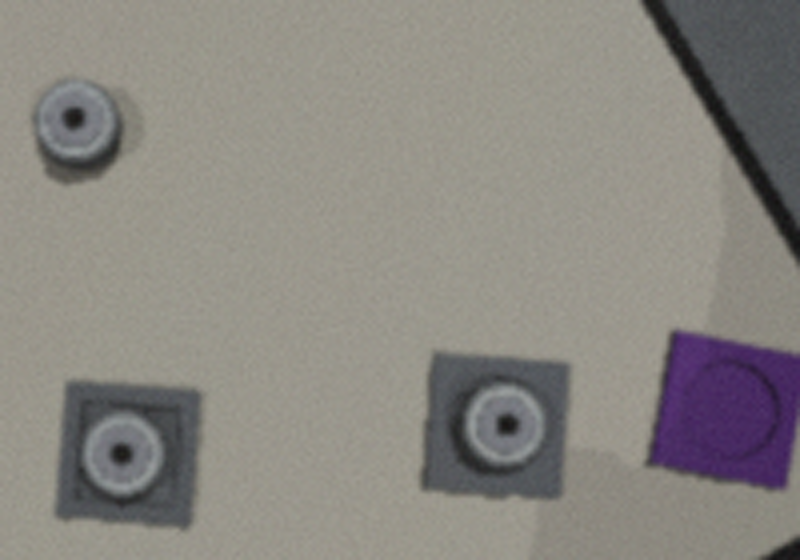

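View pics/top_f1.png

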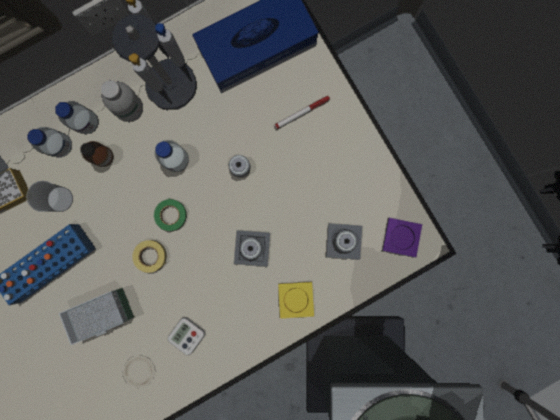

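Run:
```python
from h import *
S=lambda p:np.array([(p[0]+.5)/4-.5+190,(p[1]+.5)/4-.5+150])
T=lambda p:np.array([(p[0]+.5)/4-.5+220,(p[1]+.5)/4-.5+135])
off=np.array([.65,1.85])
for n,s,t,h in [("square",(146,198),(121,453),(.4408,.3282)),("round",(341,434),(508,424),(.4556,.1325))]:
    P=onz("top",*T(t),.055); print(n,"top",P.round(4),"rel holder mm",((P[:2]-h)*1e3).round(1),"tri raw z",tri(S(s),T(t))[0].round(4),"tri off",tri(S(s)-off,T(t))[0].round(4),"scene off",onz("scene",*(S(s)-off),.055).round(4))
```

```text
square top [0.442  0.3289 0.055 ] rel holder mm [1.2 0.7] tri raw z [0.4423 0.3291 0.0489] tri off [0.4419 0.3289 0.0556] scene off [0.442  0.3295 0.055 ]
round top [0.4565 0.1329 0.055 ] rel holder mm [0.9 0.4] tri raw z [0.4568 0.1321 0.0507] tri off [0.4564 0.1331 0.0563] scene off [0.4567 0.134  0.055 ]
```

Run:
```python
from workcell import bot
print(bot.job_done()); print(bot.observe()["clock"])
```

```text
the job is handed in; nothing more can be done
None
the job is handed in; nothing more can be done
```

I tested all three mounts, set the softest in the round pocket and the stiffest in the square one, left the medium one standing, and handed the job in at about 33 s. `job_done()` gave no verdict, so what follows is from my own measurements.

| Mount | Pixel in first top picture | Measured stiffness | Peak measured press | Now |
|---|---|---|---|---|
| C, soft | (372,165) | about 0.5 N/mm | about 4 N | round pocket |
| A, medium | (239,166) | about 1.1 N/mm | about 7.5 N | where it stood |
| B, stiff | (305,167) | about 2 N/mm | about 15.4 N | square pocket |

- **Pressing:** All three collars were visibly lower in the pictures afterwards. B's first press left only a thin margin on the 1 mm, so I pressed it again slightly deeper; its collar is then about 2 mm down by estimate.
- **Seating:** By the last pictures the mounts sit within about 1.5 mm of the holder centres and upright. Their core tops are at about 55–56 mm, which fits the 4 mm pocket floor. When I lowered them, the tool met the floor about 4 mm above its gripping height on the worktop.
- **Surroundings:** The medium mount, bottle, tape rolls and marker show no shift in the last top picture, and the arm is clear of everything.
- **Disagreements:** The scene camera read about 2 pixels (4–6 mm) off the tool position and the top camera. I took that out as a fixed shift, after which the two agreed to about 1 mm on the placed mounts. B's slope came out a little under the stated 2.2 N/mm but well above medium.

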